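# Press a bronze bushing home in a microscope bearing block and close its keeper

## Robot

A 6-joint arm with a two-finger parallel gripper is mounted at the origin on the work surface. World frame = base frame: x ahead of the robot, y to its left, z up, the work surface at z = 0. Lengths are in m, angles in rad, forces in N, time in s.
With the tool pointing down it reaches from about 0.225 to 0.875 m from the base axis. Payload 3.4 kg.
Tool frame: the origin (TCP) lies on the centre line of the jaws, within the pads' length; the fingertips stand 19 mm ahead of it and the grasp point (between the pads) is the TCP; z points along the fingers, y is the direction in which the jaws open and shut (so a half turn about z gives the same grasp; the last joint's range is limited). The gripper opens to 85 mm and grips with 20 to 120 N. Pads are 22 mm wide; open, the fingers measure 114 mm over their backs; the gripper's body (76 mm by 85 mm) begins 54 mm behind the grasp point. The pads swing forward as they close: fully open they stand 13 mm farther back than shut.
Start: joints at [-1.25, 0.276, 1.505, -0, 1.361, -0.121], TCP at [0.246, -0.52, 0.25] pointing down, gripper open.
Joint ranges: [-2.89, 2.89], [-0.75, 2.08], [0.22, 2.7], [-1.18, 4.32], [0.11, 2.71], [-2.7, 2.7]. Speed limits (rad/s): [2.57, 2.57, 3.14, 3.14, 3.14, 3.14].

## Interface

Orientations are given as a unit quaternion [w, x, y, z].
In Python, from rig import monitor, eyes, manip, models gives the robot as it stands.
- The arm moves only by the tool send_rows, never from a script. Its argument "deltas" is a list of rows, each an object with "dp": the shift along the world's x, y, z each as a share of 0.12 m, from -1 to 1, a list of three; "rotation": the turn, a rotation vector about the world's x, y, z each as a share of 0.5 rad, from -1 to 1, a list of three. In form: [{"dp": [dx, dy, dz], "rotation": [rx, ry, rz]}, ...]. A call has 1 to 12 rows; each row is the pose to reach, as a shift and turn from the pose commanded when the call began; what a row does not reach only later rows make up. A row lasts 1/12 s, in which the tool goes at most 41.7 mm and 7.16 degrees, less where a joint would pass 70% of its speed; a pose out of reach is approached as far as the arm can. A call with a number of a shift or a turn outside -1 to 1 is refused whole. A call with a gripper value outside its range is refused whole. "fingers" is the closure, from -1 (fully open) to 1 (shut), set as the call begins (left out, the last holds). The fingers move at their own pace and stop on an object; "grip_force" is the grip in N (left out, the last holds). Time passes only in rows, so rows that repeat a pose let the fingers close. It gives the time, the measured TCP pose, the force and the opening at its end, in the units of the state.
- monitor.get_state(): the state, without advancing time (a new reading comes with each control period).
- eyes.get_image(name): name is "scene" or "top"; returns a dict with "color" (420x560x3 uint8, red, green, blue), "depth" (420x560 float32, m along the optical axis (not along the pixel's ray), 0 where there is no reading), "mtx" (3x3 intrinsics, pixels), "rvec" (rotation vector, rad) and "tvec" (3), from world to camera coordinates, as OpenCV has them. Camera axes: x right, y down, z forward; pixel columns grow to the right and rows downward; lengths in m; the calibration is good to about 2 mm. A picture is of the moment at which its call begins.
- manip.sign_off(): hands the job in, once; it reports no verdict.
Trained networks look in a picture, given as the dict that the camera call returned (one of the last four; its "shot" number tells which), for a name from the list of things; names that differ only in an ending like _2 or _b are one class to them, and where a whole thing is asked for, a point or a joint stands for the part that bears it (a point fixed in the world has none). Each returns a list of dicts, best first, with "score" (0 to 1); they miss things now and then, are a little off and sometimes report something else, mostly with a low value. They report only what shows in the picture. A call takes as long as a camera call. They do not tell look-alikes from the thing itself.
- models.find_in(name, picture): "box" ([left, top, right, bottom] in pixels, round what is visible of it).
The state is a dict: "clock": time; "qpos": joint angles; "qd": joint speeds; "effort": joint torques, N m; "position": TCP position; "ee_rot": TCP orientation; "contact_force": force on the tool from outside, world axes, zero at the start; "moment": the same for the moment, N m; "width": finger opening in m.
Only numpy, scipy, OpenCV 4.12 (cv2) and the standard library are available. Lean on these libraries where they do the work, as an engineer would, in place of code of your own. Each camera call takes 0.05 s, during which the arm holds its last target.

## Task

In the microscope bearing block, which stands on soft rubber feet on the bench, fit the flanged bronze bushing from the parts tray: press it straight into the sprung bore until its flange sits fully down, flush on the block all round, and stop there - firm but gentle, do not force it once it has bottomed. Then swing the steel keeper round, gently, until it stops over the flange, and let go of everything. Leave all the other things where they are.

Things in the scene. Friction and masses are not known exactly. Their poses are not given: they have to be found in the camera images.
- bushing_center (a point): Flanged bronze bushing, 0.15 to 0.3 kg, upright in the tray. 60 mm tall: shank 28 mm diameter, 20 mm long (lowest 3 mm narrows to 25 mm), flange 52 mm diameter, 6 mm thick, on top a hub 28 mm diameter, 34 mm tall, to grip. Point on its axis half-way up: 30 mm above the foot, 10 mm above the flange's underside, 4 mm above the flange's top. z: up, shank to hub.
- bushing_hub (a point): Same bushing: point on its axis inside the hub, where to grip it: 24 mm above point bushing_center, 28 mm above the flange's top, 6 mm below the hub's top.
- block: Aluminium bearing block, 150 mm (its x) by 90 mm (its y) by 40 mm, origin at the centre of its underside, z up, on four soft rubber feet on a bolted plate: pressed, it sinks straight down up to 10 mm, about 1 mm per 3 N, and rises again. Bore in its -x half, keeper hinge in its +x half. Over 30 N of the bushing on it (flange and bore wall added up) spoils it.
- bore_mouth (a point): Centre of the bore's mouth in the block's top face; z up, out of the bore; x towards the keeper's hinge 65 mm away. Bore 30 mm diameter, 24 mm deep. Sprung pads in it grip the shank: free for about 8 mm, then resistance grows; from 15 mm a steady 8 to 16 N (varies); the bushing stays where left. Home: flange underside on the top face, point bushing_center 10 mm above this point.
- keeper_post (a point): Upright steel post of the keeper, 10 mm diameter, 25 mm tall; point on its axis half-way up, 26 mm above the block's top face, 28 mm from the hinge axis. The keeper is a flat steel arm 20 mm wide, 5 mm thick, reaching 48 mm from the hinge, its underside 8.5 mm above the top face (2.5 mm above the flange of a seated bushing).
- keeper_hinge (a point): The keeper's upright hinge axis on the block, at the same height as point keeper_post.
- keeper (a joint): Angle of the keeper, rad. At 0 it is parked, pointing to the block's +y; it grows as the keeper swings anticlockwise seen from above, to a stop at 1.75, where it points along the block's -x at the bore, its tip over the flange. Swing it by pushing the post sideways: 1 to 4 N; over 25 N bends it. It stays where left.
- tray: Grey plastic parts tray, fixed, 175 mm (x) by 135 mm (y), rim 14 mm high, floor 4 mm above the bench; origin at the centre of its underside.
- spacer: Bystander: flat steel ring in the tray, 38 mm in diameter, 10 mm tall; origin under its centre.
- plain_sleeve: Bystander: plain bronze sleeve without a flange in the tray, 34 mm in diameter, 24 mm tall; origin under its centre.
- screwdriver: Bystander: black-handled screwdriver lying on the bench to the left, about along x; origin in it, on the bench.
- oil_bottle: Bystander: small amber oil bottle, 34 mm in diameter, 70 mm tall; origin under its centre.
- objective: Bystander: steel microscope objective standing on its thread, 32 mm in diameter, 50 mm tall; origin under its centre.
- slide_box: Bystander: black slide box, 90 x 120 x 32 mm; origin under its centre.
- dish: Bystander: white open dish, 90 mm in diameter, 16 mm tall; origin under its centre.
- drive_knob: Bystander: black drive knob, 48 mm in diameter, 34 mm tall; origin under its centre.
Mind the look-alikes: they are no part of the job. What is shaped like the part that bears block but blue is not meant. What is shaped like the part that bears bushing_center but pink is not meant.

How it is judged:
On the way, in this order (a step that is already met when the one before it is completed fails the run):
1. the bushing is pressed home, flange flush on the block, with the keeper still swung aside (z of bushing_center in the frame of bore_mouth between 0.007 and 0.0115 m and horizontal distance between bushing_center and bore_mouth below 0.002 m and angle between the z axis of bushing_center and the z axis of bore_mouth, either way round below 0.05 rad and value of joint keeper below 0.9 rad), for 0.2 s.
2. the keeper is swung over the flange to its stop (value of joint keeper above 1.6 rad), for 0.2 s.
At the end, for the whole second after the job is handed in: The bushing is home: its flange's underside within 1.5 mm of the block's top face, its axis within 2 mm of the bore's and within 0.05 rad of square, at rest; the keeper is within 0.15 rad of its stop, over the flange; everything is released (z of bushing_center in the frame of bore_mouth between 0.007 and 0.0115 m and horizontal distance between bushing_center and bore_mouth below 0.002 m and angle between the z axis of bushing_center and the z axis of bore_mouth, either way round below 0.05 rad and value of joint keeper above 1.6 rad and linear speed of bushing below 0.01 m/s); the robot touches nothing.
It fails at once if the bushing is forced: more than 30 N of it on the block, flange and bore wall added up (contact force between bushing and block above 30 N).
It fails at once if the keeper is forced: more than 25 N on it (contact force between anything else and keeper above 25 N).
It fails at once if a bystander is moved by more than 3 cm (distance of any of spacer, plain_sleeve, screwdriver, oil_bottle, objective, slide_box, dish, drive_knob from where it was at the start of the episode above 0.03 m).
It also fails if it takes over 72 s, if anything falls off the work surface, if the arm or the gripper's body presses on something with over 40 N, if the wrist force passes 120 N, or if a joint passes its speed limit or range.

## Working session

There is one attempt and no reset: what is moved stays moved. The work goes in short steps, Python scripts to look and compute and a tool call to move; the robot and the scene stay as the last step left them, time stands still between calls to the robot, and variables do not carry over. Pictures are saved under pics/ and viewed, and the job is handed in when it is done.

Besides the shell and the picture viewer there is one more tool, called after "Emit:" as name(argument=value, ...) on one line, values as JSON. send_rows: Moves the arm, as the interface text tells. Its arguments: {"type":"object","properties":{"deltas":{"type":"array","items":{"type":"object","properties":{"dp":{"type":"array","items":{"type":"number"}},"rotation":{"type":"array","items":{"type":"number"}}}}},"fingers":{"type":"number"},"grip_force":{"type":"number"}},"required":["deltas"]}

```bash
mkdir -p pics; cat > h.py <<'E'
import numpy as np, cv2
from rig import monitor, eyes, manip, models
def save(im,name,boxes=(),crop=None,scale=1):
    c=im["color"][:,:,::-1].copy()
    for b,t in boxes:
        b=[int(v) for v in b]; cv2.rectangle(c,(b[0],b[1]),(b[2],b[3]),(0,255,0),1); cv2.putText(c,t,(b[0],b[1]-2),0,.35,(0,0,255),1)
    if crop: c=c[crop[1]:crop[3],crop[0]:crop[2]]
    if scale!=1: c=cv2.resize(c,None,fx=scale,fy=scale,interpolation=cv2.INTER_CUBIC)
    cv2.imwrite("pics/"+name+".png",c)
def cloud(im):
    K=im["mtx"];R=cv2.Rodrigues(np.array(im["rvec"],float))[0];t=np.array(im["tvec"],float).ravel()
    d=im["depth"];v,u=np.mgrid[:d.shape[0],:d.shape[1]]
    P=np.stack([(u-K[0,2])/K[0,0]*d,(v-K[1,2])/K[1,1]*d,d],-1)
    W=(P-t)@R
    W[d==0]=np.nan
    return W
def proj(im,p):
    return cv2.projectPoints(np.array(p,float).reshape(-1,3),np.array(im["rvec"],float),np.array(im["tvec"],float),im["mtx"],None)[0].reshape(-1,2)
def unproj(im,uv,z):
    K=im["mtx"];R=cv2.Rodrigues(np.array(im["rvec"],float))[0];t=np.array(im["tvec"],float).ravel()
    C=-R.T@t; r=R.T@np.linalg.inv(K)@np.array([uv[0],uv[1],1.0]); return C+r*(z-C[2])/r[2]
E
python3 - <<'E'
from h import *
for n in ["scene","top"]:
    im=eyes.get_image(n); bx=[]
    for k in ["bushing_center","block","keeper_post","tray","spacer","plain_sleeve"]:
        for r in models.find_in(k,im):
            print(n,k,round(r["score"],2),[round(float(v)) for v in r["box"]]); 
            if r["score"]>.3: bx.append((r["box"],k))
    save(im,n+"0",bx); print(-cv2.Rodrigues(np.array(im["rvec"],float))[0].T@np.array(im["tvec"],float).ravel())
s=monitor.get_state();print(s["clock"],s["position"],s["ee_rot"],s["contact_force"],s["width"])
E
```

```text
scene bushing_center 0.62 [345, 220, 363, 244]
scene bushing_center 0.59 [314, 238, 337, 258]
scene bushing_center 0.16 [206, 157, 218, 162]
scene block 0.76 [271, 146, 325, 175]
scene block 0.72 [221, 186, 274, 214]
scene keeper_post 0.64 [287, 149, 295, 161]
scene keeper_post 0.27 [290, 276, 306, 285]
scene tray 0.63 [265, 232, 352, 295]
scene tray 0.42 [345, 320, 362, 345]
scene plain_sleeve 0.6 [274, 252, 288, 272]
[1.01270845 0.7518194  0.74441179]
top bushing_center 0.6 [222, 238, 242, 257]
top bushing_center 0.53 [227, 276, 248, 300]
top block 0.84 [357, 282, 403, 347]
top keeper_post 0.5 [310, 180, 368, 248]
top keeper_post 0.44 [331, 190, 350, 205]
top tray 0.7 [208, 195, 265, 267]
top spacer 0.41 [216, 203, 227, 217]
[0.33870216 0.02927111 1.20472098]
0.7 [ 0.24587433 -0.51981927  0.25036926] [7.38528149e-05 9.75699568e-01 2.19112637e-01 1.85069421e-05] [ 0.00802259 -0.17052819 -0.20602553] 0.08540282503092413
```

View pics/scene0.png

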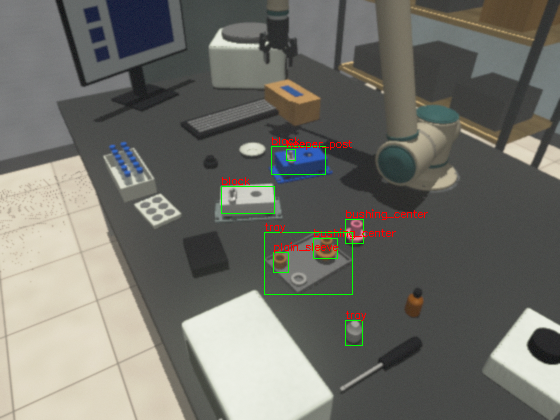

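View pics/top0.png

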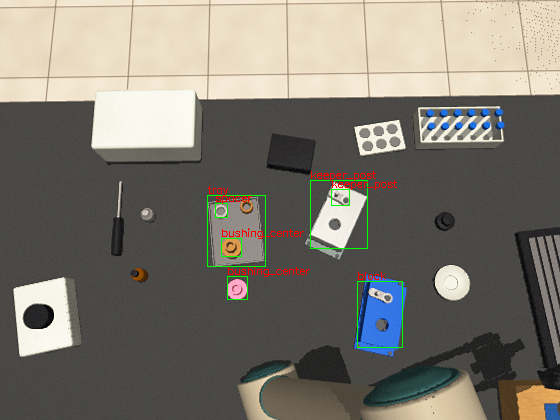

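The orange bushing sits in the tray (top view around 231,247). The white block is at about (338,218), with its bore at (335,225) and its keeper at (340,196). The pink and blue look-alikes lie nearer the robot. Next I'll measure precisely.

```bash
python3 - <<'E'
from h import *
im=eyes.get_image("top"); W=cloud(im); np.save("top.npy",W)
save(im,"blk",crop=(300,170,380,265),scale=6); save(im,"tray",crop=(200,185,280,280),scale=6)
def fit(b,zlo,zhi,name):
    w=W[b[1]:b[3],b[0]:b[2]].reshape(-1,3); m=(w[:,2]>zlo)&(w[:,2]<zhi); w=w[m]
    print(name,len(w),np.nanmean(w,0).round(4),'mid',((np.nanmin(w,0)+np.nanmax(w,0))/2).round(4),'ext',(np.nanmax(w,0)-np.nanmin(w,0)).round(4)); return w
for b,n in [((212,228,255,265),"bush"),((300,170,380,265),"blk")]:
    w=W[b[1]:b[3],b[0]:b[2],2].ravel(); w=w[~np.isnan(w)]
    h=np.histogram(w,np.arange(-.005,.12,.0025)); print(n,[(round(float(e),4),int(c)) for c,e in zip(*h) if c])
E
```

```text
bush [(-0.005, 2), (-0.0025, 30), (0.0, 150), (0.0025, 417), (0.005, 410), (0.0075, 151), (0.01, 36), (0.0125, 35), (0.015, 31), (0.0175, 4), (0.0225, 2), (0.025, 8), (0.0275, 58), (0.03, 76), (0.0325, 59), (0.035, 14), (0.0375, 8), (0.04, 4), (0.0425, 4), (0.045, 2), (0.0475, 4), (0.05, 2), (0.0525, 2), (0.055, 4), (0.0575, 6), (0.06, 11), (0.0625, 23), (0.065, 21), (0.0675, 6)]
blk [(-0.005, 304), (-0.0025, 1290), (0.0, 2028), (0.0025, 1065), (0.005, 321), (0.0075, 209), (0.01, 132), (0.0125, 42), (0.015, 6), (0.0175, 6), (0.02, 5), (0.0225, 7), (0.025, 10), (0.0275, 12), (0.03, 9), (0.0325, 16), (0.035, 36), (0.0375, 31), (0.04, 19), (0.0425, 10), (0.045, 7), (0.0475, 15), (0.05, 17), (0.0525, 16), (0.055, 84), (0.0575, 490), (0.06, 758), (0.0625, 361), (0.065, 55), (0.0675, 4), (0.07, 25), (0.0725, 54), (0.075, 44), (0.0775, 24), (0.08, 9), (0.0825, 4), (0.0875, 1), (0.09, 1), (0.0925, 1), (0.095, 2), (0.0975, 8), (0.1, 3), (0.1025, 1)]
```

```bash
python3 - <<'E'
from h import *
im=eyes.get_image("scene"); W=cloud(im); np.save("scene.npy",W)
save(im,"blks",crop=(205,175,295,225),scale=8); save(im,"trays",crop=(260,215,370,300),scale=7)
for b,n in [((312,236,340,260),"bush"),((215,180,285,220),"blk")]:
    w=W[b[1]:b[3],b[0]:b[2],2].ravel(); w=w[~np.isnan(w)]
    h=np.histogram(w,np.arange(-.005,.12,.0025)); print(n,[(round(float(e),4),int(c)) for c,e in zip(*h) if c])
E
```

```text
bush [(-0.005, 18), (-0.0025, 68), (0.0, 106), (0.0025, 92), (0.005, 16), (0.0075, 13), (0.01, 11), (0.0125, 6), (0.02, 3), (0.0225, 10), (0.025, 37), (0.0275, 98), (0.03, 20), (0.0325, 9), (0.035, 8), (0.0375, 9), (0.04, 8), (0.0425, 8), (0.045, 10), (0.0475, 14), (0.05, 13), (0.0525, 15), (0.055, 12), (0.0575, 16), (0.06, 32), (0.0625, 17), (0.065, 2)]
blk [(-0.005, 202), (-0.0025, 373), (0.0, 96), (0.0025, 92), (0.005, 288), (0.0075, 93), (0.01, 25), (0.0125, 6), (0.015, 5), (0.0175, 25), (0.02, 37), (0.0225, 35), (0.025, 37), (0.0275, 43), (0.03, 37), (0.0325, 40), (0.035, 39), (0.0375, 43), (0.04, 46), (0.0425, 39), (0.045, 46), (0.0475, 41), (0.05, 50), (0.0525, 66), (0.055, 291), (0.0575, 525), (0.06, 56), (0.065, 1), (0.0675, 17), (0.07, 38), (0.0725, 12), (0.075, 10), (0.0775, 4), (0.08, 2), (0.0825, 1), (0.085, 3), (0.0875, 3), (0.09, 2), (0.0925, 3), (0.095, 5), (0.0975, 2)]
```

View pics/blk.png

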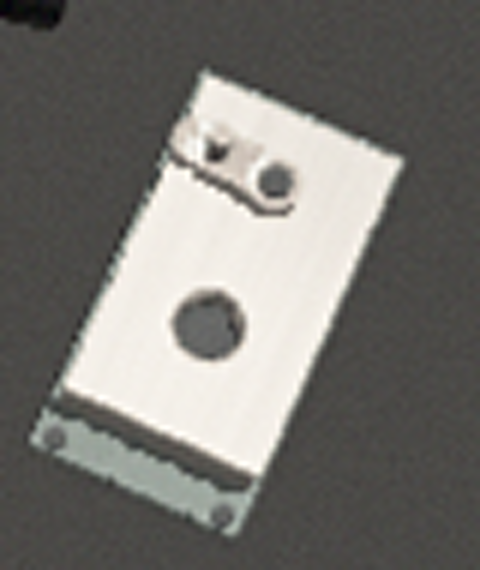

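View pics/tray.png

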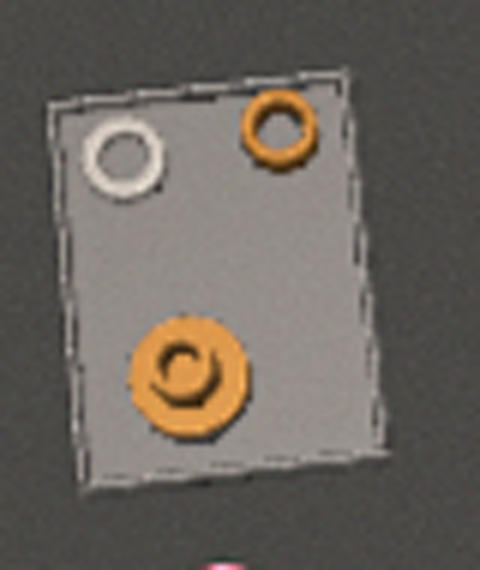

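View pics/blks.png

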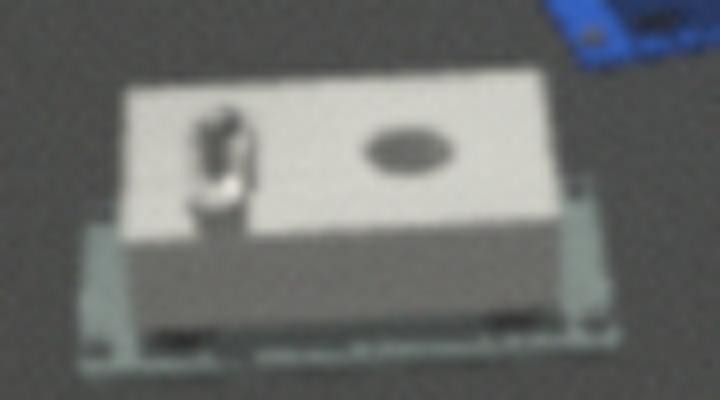

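View pics/trays.png

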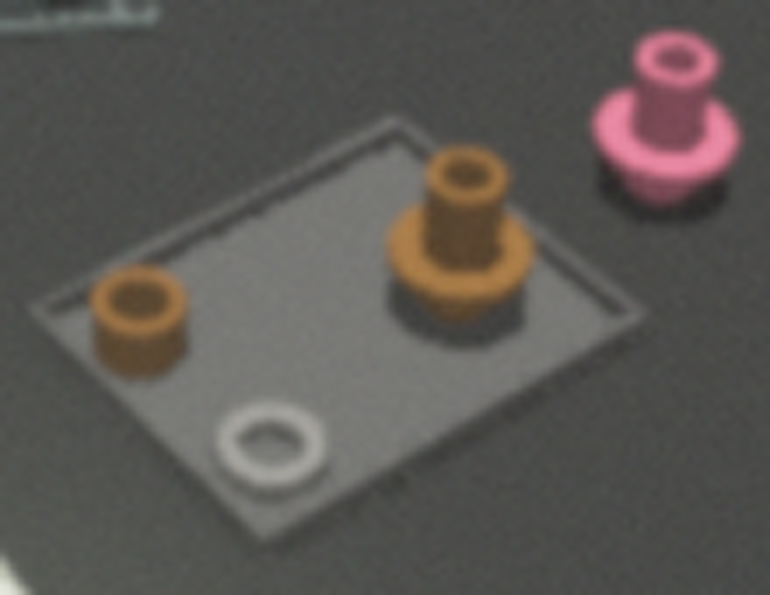

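```bash
cat > bore.py <<'E'
from h import *
def ell(im,win,thr,inv=True,S=8):
    g=im["color"][win[1]:win[3],win[0]:win[2]].astype(np.float32).mean(2)
    g=cv2.resize(g,None,fx=S,fy=S,interpolation=cv2.INTER_CUBIC)
    m=((g<thr) if inv else (g>thr)).astype(np.uint8)
    n,l,st,c=cv2.connectedComponentsWithStats(m)
    return n,l,st,c,S
def px(c,win,S): return (c[0]+.5)/S-.5+win[0],(c[1]+.5)/S-.5+win[1]
E
python3 - <<'E'
from bore import *
for n,win in [("top",(324,214,346,236)),("scene",(248,188,265,200))]:
    im=eyes.get_image(n)
    g=im["color"][win[1]:win[3],win[0]:win[2]].mean(2); print(n,np.percentile(g,[5,50,95]))
    for thr in ([110,130,150,170] if n=="top" else [120,135,150]):
        nn,l,st,c,S=ell(im,win,thr)
        for i in range(1,nn):
            if st[i,4]>1500:
                cn,_=cv2.findContours((l==i).astype(np.uint8),0,1); cnt=max(cn,key=len)
                e=cv2.fitEllipse(cnt) 
                p=px(e[0],win,S); print(thr,i,st[i],np.round(p,2),np.round(np.array(e[1])/S,1),unproj(im,p,.0595).round(4))
    # block & scale
    W=cloud(im)
    w=W[win[1]-10:win[3]+10,win[0]-10:win[2]+10].reshape(-1,3); 
    m=(w[:,2]>.05)&(w[:,2]<.066); print("topz",np.median(w[m,2]))
    f=W[320:400,150:200] if n=="top" else W[270:300,220:260]
    print('benchz',np.nanmedian(f[...,2]), im['mtx'][0,0])
E
```

```text
top [ 97.05       237.33333333 240.66666667]
110 1 [  43   40   88   86 5533] [334.41 223.95] [10.2 10.6] [ 0.5693 -0.1019  0.0595]
130 1 [  41   38   92   90 6144] [334.42 223.91] [10.7 11.2] [ 0.5694 -0.1019  0.0595]
150 1 [  39   36   95   93 6655] [334.42 223.86] [11.2 11.6] [ 0.5695 -0.1019  0.0595]
170 1 [  37   35   99   95 7130] [334.42 223.81] [11.6 12. ] [ 0.5696 -0.1019  0.0595]
topz 0.060978610433460124
benchz 0.001033983375635355 459.9278020720884
scene [109.         202.16666667 205.33333333]
120 1 [  29   32   69   33 1652] [255.38 193.55] [3.9 8.1] [ 0.5739 -0.0989  0.0595]
135 1 [  26   28   77   40 2328] [255.52 193.52] [4.8 9.4] [ 0.5736 -0.0988  0.0595]
150 1 [  22   26   85   44 2873] [255.55 193.49] [ 5.4 10.3] [ 0.5734 -0.0989  0.0595]
topz 0.057995822859128916
benchz -0.0014022696224880549 415.82279594026267
```

```bash
python3 - <<'E'
from bore import *
for n,win in [("top",(215,230,248,264)),("scene",(308,230,342,264))]:
    im=eyes.get_image(n)
    c=im["color"][win[1]:win[3],win[0]:win[2]]; S=8
    c=cv2.resize(c,None,fx=S,fy=S,interpolation=cv2.INTER_CUBIC)
    h=cv2.cvtColor(c,cv2.COLOR_RGB2HSV); m=((h[...,1]>100)&(h[...,2]>50)).astype(np.uint8)
    cn,_=cv2.findContours(m,0,1); cnt=max(cn,key=cv2.contourArea)
    e=cv2.fitEllipse(cnt); p=px(e[0],win,S); print(n,np.round(p,2),np.round(np.array(e[1])/S,1),unproj(im,p,.028).round(4))
    W=cloud(im)[win[1]:win[3],win[0]:win[2]].reshape(-1,3)
    t=W[(W[:,2]>.056)&(W[:,2]<.075)]; print("hubtop",len(t),np.median(t,0).round(4),((t.min(0)+t.max(0))/2).round(4))
# block yaw top
im=eyes.get_image("top"); W=cloud(im)[170:265,300:380]; m=((W[...,2]>.052)&(W[...,2]<.068)).astype(np.uint8)
m=cv2.morphologyEx(m,cv2.MORPH_CLOSE,np.ones((13,13)))
cn,_=cv2.findContours(m,0,1); r=cv2.minAreaRect(max(cn,key=cv2.contourArea)); b=cv2.boxPoints(r)+[300,170]
P=np.array([unproj(im,q,.06) for q in b]); print(P.round(4)); 
for i in range(4):
    d=P[(i+1)%4]-P[i]; print(np.linalg.norm(d).round(4),np.degrees(np.arctan2(d[1],d[0])).round(1))
g=cloud(im)[170:265,300:380].reshape(-1,3)
for lo,hi in [(.067,.085),(.092,.105)]:
    t=g[(g[:,2]>lo)&(g[:,2]<hi)]; print(lo,len(t),np.median(t,0).round(4),t.min(0).round(4),t.max(0).round(4))
E
```

```text
top [231.16 247.4 ] [20.2 20.2] [0.5174 0.1634 0.028 ]
hubtop 70 [0.5184 0.1632 0.0646] [0.5177 0.1639 0.0631]
scene [325.53 248.46] [18.9 23.4] [0.5162 0.1599 0.028 ]
hubtop 72 [0.521  0.1646 0.0616] [0.52   0.1633 0.0605]
[[ 0.5427 -0.0384  0.06  ]
 [ 0.6807 -0.1032  0.06  ]
 [ 0.6405 -0.1856  0.06  ]
 [ 0.5043 -0.1193  0.06  ]]
0.1525 -25.1
0.0917 -116.0
0.1514 154.0
0.0895 64.7
0.067 167 [ 0.6352 -0.1167  0.075 ] [ 0.6171 -0.14    0.0672] [ 0.6669 -0.0866  0.0835]
0.092 15 [ 0.6412 -0.1048  0.0986] [ 0.6374 -0.1091  0.0925] [ 0.6458 -0.1014  0.1029]
```

Emit:
send_rows(deltas=[{"dp": [0.09,0.24,0],"rotation": [0,0,0]},{"dp": [0.19,0.48,0],"rotation": [0,0,0]},{"dp": [0.28,0.72,0],"rotation": [0,0,0]},{"dp": [0.38,0.95,0],"rotation": [0,0,0]}], fingers=-1)

```text
clock: 1.38
position: [0.2915, -0.4045, 0.2502]
ee_rot: [-0.0, 0.976, 0.219, 0.0]
contact_force: [-0.1, 0.2, -0.0]
width: 0.0854
```

Emit:
send_rows(deltas=[{"dp": [0.09,0.24,0],"rotation": [0,0,0]},{"dp": [0.19,0.48,0],"rotation": [0,0,0]},{"dp": [0.28,0.72,0],"rotation": [0,0,0]},{"dp": [0.38,0.95,0],"rotation": [0,0,0]}])

```text
clock: 1.72
position: [0.3372, -0.2902, 0.2505]
ee_rot: [0.0, 0.976, 0.219, 0.0]
contact_force: [0.6, -0.1, 1.0]
width: 0.0857
```

Emit:
send_rows(deltas=[{"dp": [0.09,0.24,0],"rotation": [0,0,0]},{"dp": [0.19,0.48,0],"rotation": [0,0,0]},{"dp": [0.28,0.72,0],"rotation": [0,0,0]},{"dp": [0.38,0.95,0],"rotation": [0,0,0]}])

```text
clock: 2.05
position: [0.3827, -0.1762, 0.2506]
ee_rot: [0.0, 0.976, 0.219, 0.0]
contact_force: [0.7, 0.4, -0.4]
width: 0.0856
```

Emit:
send_rows(deltas=[{"dp": [0.09,0.24,0],"rotation": [0,0,0]},{"dp": [0.19,0.48,0],"rotation": [0,0,0]},{"dp": [0.28,0.72,0],"rotation": [0,0,0]},{"dp": [0.38,0.95,0],"rotation": [0,0,0]}])

```text
clock: 2.38
position: [0.4284, -0.0622, 0.2506]
ee_rot: [0.0, 0.976, 0.219, 0.0]
contact_force: [0.9, 0.0, -0.3]
width: 0.0854
```

Emit:
send_rows(deltas=[{"dp": [0.09,0.24,0],"rotation": [0,0,0]},{"dp": [0.19,0.48,0],"rotation": [0,0,0]},{"dp": [0.28,0.72,0],"rotation": [0,0,0]},{"dp": [0.38,0.95,0],"rotation": [0,0,0]}])

```text
clock: 2.72
position: [0.474, 0.0519, 0.2505]
ee_rot: [0.0, 0.976, 0.219, 0.0]
contact_force: [1.1, 0.2, -0.1]
width: 0.0858
```

Emit:
send_rows(deltas=[{"dp": [0.09,0.24,0],"rotation": [0,0,0]},{"dp": [0.19,0.48,0],"rotation": [0,0,0]},{"dp": [0.28,0.72,0],"rotation": [0,0,0]},{"dp": [0.38,0.95,0],"rotation": [0,0,0]},{"dp": [0.38,0.95,0],"rotation": [0,0,0]},{"dp": [0.38,0.95,0],"rotation": [0,0,0]}])

```text
clock: 3.22
position: [0.5197, 0.1654, 0.25]
ee_rot: [0.0, 0.975, 0.22, -0.0]
contact_force: [-0.7, -0.5, -0.6]
width: 0.0854
```

Emit:
send_rows(deltas=[{"dp": [-0.01,-0.015,-0.3]},{"dp": [-0.01,-0.015,-0.6]},{"dp": [-0.01,-0.015,-0.8]},{"dp": [-0.01,-0.015,-0.8]}])

```text
validation failed for argument at $.de...
```

```bash
python3 - <<'E'
from h import *
im=eyes.get_image("scene"); save(im,"desc",crop=(260,130,400,280),scale=4)
print(monitor.get_state()["position"])
E
```

```text
[0.51917858 0.16428094 0.24999347]
```

View pics/desc.png

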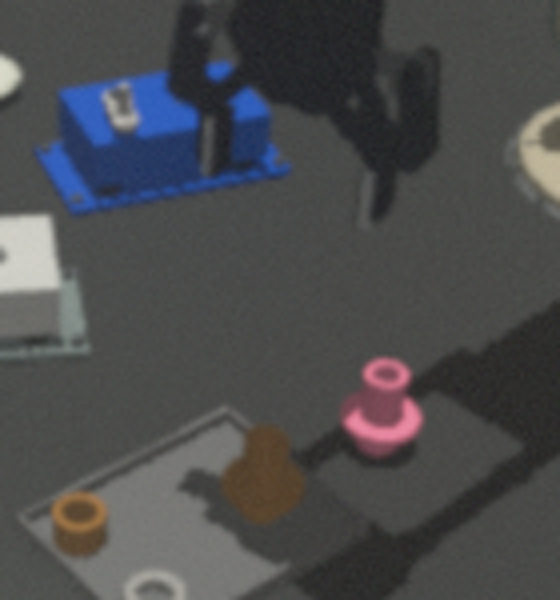

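The call was refused because each row needs a rotation. The gripper is still at its hover height, in the upper middle of the picture, with the bushing below it in the tray.

Emit:
send_rows(deltas=[{"dp": [-0.01,-0.01,-0.3],"rotation": [0,0,0]},{"dp": [-0.01,-0.01,-0.6],"rotation": [0,0,0]},{"dp": [-0.01,-0.01,-0.8],"rotation": [0,0,0]},{"dp": [-0.01,-0.01,-0.8],"rotation": [0,0,0]}])

```text
clock: 3.6
position: [0.5138, 0.1608, 0.1497]
ee_rot: [0.0, 0.976, 0.218, -0.006]
contact_force: [-1.8, 0.1, -0.2]
width: 0.0852
```

```bash
python3 - <<'E'
from h import *
im=eyes.get_image("scene"); save(im,"desc2",crop=(260,130,400,280),scale=4)
print(monitor.get_state()["position"])
E
```

```text
[0.51590075 0.1613601  0.15237034]
```

View pics/desc2.png

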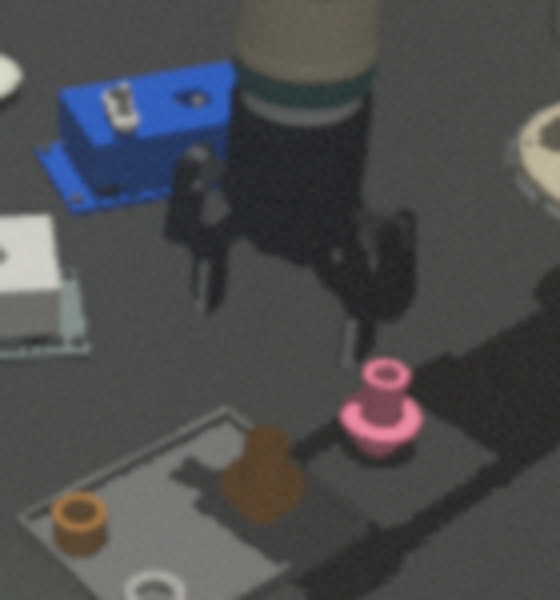

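Emit:
send_rows(deltas=[{"dp": [0.005,0.005,-0.2],"rotation": [0,0,0]},{"dp": [0.005,0.005,-0.4],"rotation": [0,0,0]},{"dp": [0.005,0.005,-0.6],"rotation": [0,0,0]},{"dp": [0.005,0.005,-0.72],"rotation": [0,0,0]},{"dp": [0.005,0.005,-0.78],"rotation": [0,0,0]},{"dp": [0.005,0.005,-0.78],"rotation": [0,0,0]},{"dp": [0.005,0.005,-0.78],"rotation": [0,0,0]},{"dp": [0.005,0.005,-0.78],"rotation": [0,0,0]}])

```text
clock: 4.32
position: [0.5204, 0.1636, 0.0626]
ee_rot: [0.0, 0.976, 0.219, 0.002]
contact_force: [0.6, -0.7, -0.0]
width: 0.0855
```

```bash
python3 - <<'E'
from h import *
im=eyes.get_image("scene"); save(im,"desc3",crop=(260,130,400,280),scale=4)
im=eyes.get_image("top"); save(im,"desc3t",crop=(190,180,290,280),scale=5)
s=monitor.get_state();print(s["position"],s["contact_force"])
E
```

```text
[0.51998922 0.16370044 0.06229428] [-0.68343775 -1.27637537  0.07707693]
```

View pics/desc3.png

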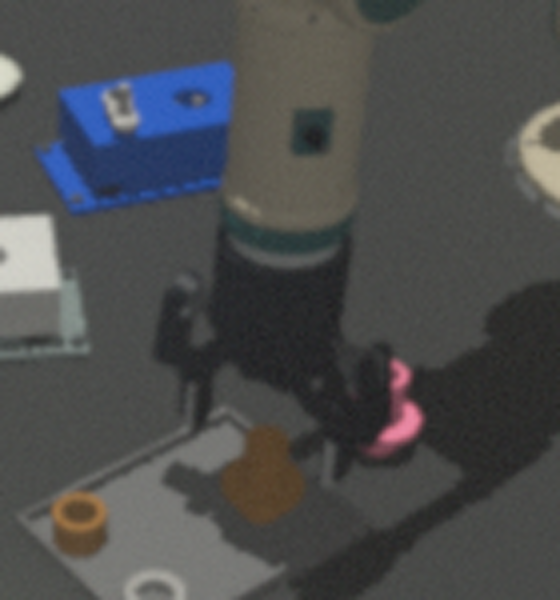

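View pics/desc3t.png

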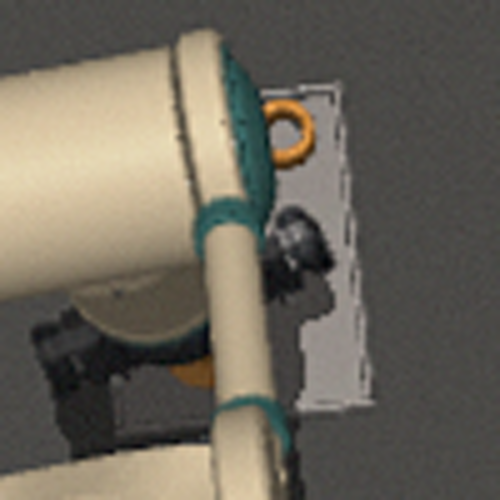

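Emit:
send_rows(deltas=[{"dp": [-0.015,0,-0.035],"rotation": [0,0,0]},{"dp": [-0.015,0,-0.035],"rotation": [0,0,0]},{"dp": [-0.015,0,-0.035],"rotation": [0,0,0]}])

```text
clock: 4.67
position: [0.5167, 0.1636, 0.0565]
ee_rot: [0.0, 0.976, 0.219, -0.0]
contact_force: [-0.2, 0.4, -0.8]
width: 0.0855
```

Emit:
send_rows(deltas=[{"dp": [0,0,0],"rotation": [0,0,0]},{"dp": [0,0,0],"rotation": [0,0,0]},{"dp": [0,0,0],"rotation": [0,0,0]},{"dp": [0,0,0],"rotation": [0,0,0]},{"dp": [0,0,0],"rotation": [0,0,0]},{"dp": [0,0,0],"rotation": [0,0,0]},{"dp": [0,0,0],"rotation": [0,0,0]},{"dp": [0,0,0],"rotation": [0,0,0]}], fingers=1, grip_force=60)

```text
clock: 5.33
position: [0.5171, 0.1636, 0.0567]
ee_rot: [0.0, 0.976, 0.219, 0.0]
contact_force: [0.4, -0.5, 2.1]
width: 0.026
```

Emit:
send_rows(deltas=[{"dp": [0,0,0.05],"rotation": [0,0,0]},{"dp": [0,0,0.2],"rotation": [0,0,0]},{"dp": [0,0,0.5],"rotation": [0,0,0]},{"dp": [0,0,0.8],"rotation": [0,0,0]},{"dp": [0,0,0.95],"rotation": [0,0,0]},{"dp": [0,0,0.95],"rotation": [0,0,0]},{"dp": [0,0,0.95],"rotation": [0,0,0]}])

```text
clock: 5.92
position: [0.5171, 0.1636, 0.171]
ee_rot: [0.0, 0.976, 0.219, 0.001]
contact_force: [0.0, -0.1, -2.8]
width: 0.0265
```

```bash
python3 - <<'E'
from h import *
im=eyes.get_image("scene"); save(im,"lift",crop=(260,130,400,280),scale=4)
im=eyes.get_image("top"); save(im,"liftt",crop=(190,180,290,280),scale=5)
s=monitor.get_state();print(s["position"],s["contact_force"],s["moment"],s["width"])
E
```

```text
[0.51548324 0.16329553 0.16872909] [-0.69294133 -0.44936356 -3.1990013 ] [ 0.01616419  0.01697032 -0.02996936] 0.02607015073533527
```

View pics/lift.png

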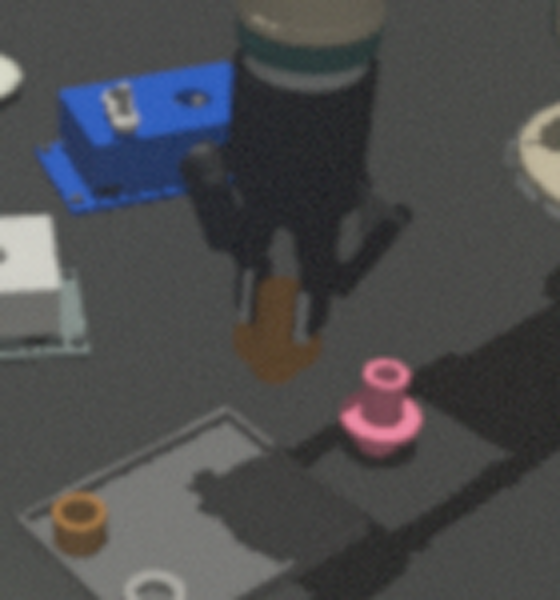

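View pics/liftt.png

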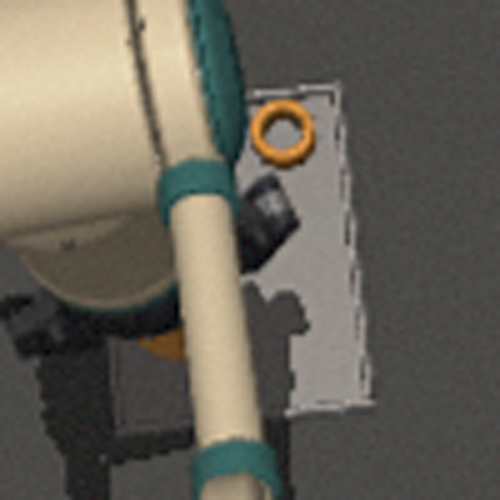

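Emit:
send_rows(deltas=[{"dp": [0.05,-0.25,0],"rotation": [0,0,0]},{"dp": [0.1,-0.5,0],"rotation": [0,0,0]},{"dp": [0.15,-0.735,0],"rotation": [0,0,0]}])

```text
clock: 6.27
position: [0.5335, 0.0746, 0.1681]
ee_rot: [-0.0, 0.976, 0.22, -0.002]
contact_force: [0.8, -1.1, -2.7]
width: 0.0265
```

Emit:
send_rows(deltas=[{"dp": [0.05,-0.25,0],"rotation": [0,0,0]},{"dp": [0.1,-0.5,0],"rotation": [0,0,0]},{"dp": [0.15,-0.735,0],"rotation": [0,0,0]}])

```text
clock: 6.52
position: [0.5517, -0.0142, 0.168]
ee_rot: [-0.001, 0.976, 0.219, -0.002]
contact_force: [0.3, 0.6, -2.5]
width: 0.0263
```

Emit:
send_rows(deltas=[{"dp": [0.05,-0.25,0],"rotation": [0,0,0]},{"dp": [0.1,-0.5,0],"rotation": [0,0,0]},{"dp": [0.15,-0.735,0],"rotation": [0,0,0]},{"dp": [0.15,-0.735,0],"rotation": [0,0,0]},{"dp": [0.15,-0.735,0],"rotation": [0,0,0]},{"dp": [0.15,-0.735,0],"rotation": [0,0,0]}])

```text
clock: 7.02
position: [0.5697, -0.1004, 0.1684]
ee_rot: [-0.001, 0.976, 0.219, -0.002]
contact_force: [-0.9, 0.3, -3.1]
width: 0.0262
```

```bash
python3 - <<'E'
from h import *
im=eyes.get_image("scene"); save(im,"ov",crop=(205,100,305,225),scale=5)
import pickle; pickle.dump(im,open("ov_s.pkl","wb"))
im=eyes.get_image("top"); save(im,"ovt",crop=(280,150,400,280),scale=5); pickle.dump(im,open("ov_t.pkl","wb"))
s=monitor.get_state();print(s["position"],s["ee_rot"],s["contact_force"],s["width"])
E
```

```text
[ 0.57008503 -0.09975941  0.16934667] [-8.95545145e-04  9.75601011e-01  2.19546203e-01 -1.15363436e-03] [ 0.78224243  0.14308167 -3.00487153] 0.026120846956616824
```

View pics/ov.png

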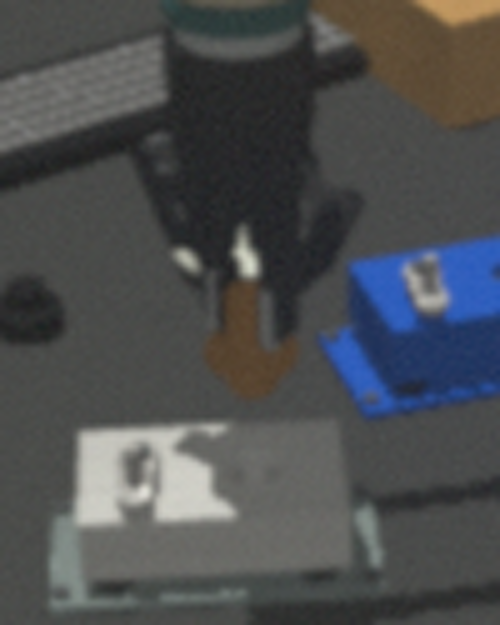

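View pics/ovt.png

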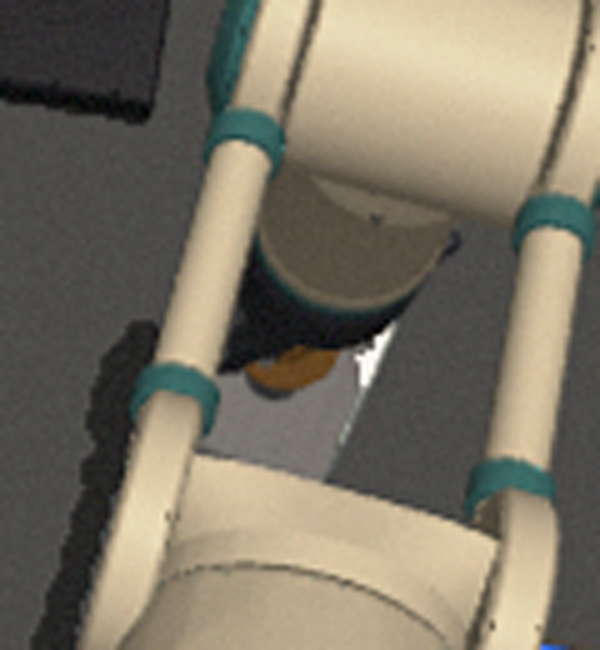

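```bash
cat > fit.py <<'E'
from bore import *
import pickle
def prof():
    return [(0,.0125),(.003,.014),(.020,.014),(.020,.026),(.026,.026),(.026,.014),(.060,.014)]
def circ(c,h,r,tx=0,ty=0,n=72):
    a=np.linspace(0,2*np.pi,n); P=np.stack([r*np.cos(a),r*np.sin(a),np.full(n,h)],-1)
    R=cv2.Rodrigues(np.array([tx,ty,0.]))[0]
    P=(P-[0,0,.03])@R.T+[0,0,.03]
    return P+c
def draw(im,foot,name,crop,scale,tx=0,ty=0,extra=()):
    c=im["color"][crop[1]:crop[3],crop[0]:crop[2],::-1].copy(); c=cv2.resize(c,None,fx=scale,fy=scale,interpolation=cv2.INTER_CUBIC)
    for h,r in prof():
        q=proj(im,circ(foot,h,r,tx,ty)); q=((q-[crop[0],crop[1]]+.5)*scale-.5).round().astype(int)
        cv2.polylines(c,[q.reshape(-1,1,2)],True,(0,255,0),1)
    for e in extra:
        q=proj(im,e); q=((q-[crop[0],crop[1]]+.5)*scale-.5).round().astype(int); cv2.polylines(c,[q.reshape(-1,1,2)],True,(255,0,255),1)
    cv2.imwrite("pics/"+name+".png",c)
E
python3 - <<'E'
from fit import *
for n,cr in [("s",(235,140,285,195)),("t",(315,205,355,245))]:
    im=pickle.load(open(f"ov_{n}.pkl","rb"))
    foot=np.array([.570,-.100,.1690-.0527])
    bm=circ(np.array([.571,-.101,.0595]),0,.015)
    draw(im,foot,"m_"+n,cr if n=="t" else (225,140,285,205),10,extra=[bm])
    h=cv2.cvtColor(im["color"],cv2.COLOR_RGB2HSV); m=(h[...,0]<20)&(h[...,1]>120)&(h[...,2]>60)
    M=np.zeros_like(m); M[cr[1]:cr[3],cr[0]:cr[2]]=m[cr[1]:cr[3],cr[0]:cr[2]]
    W=cloud(im)[M]; print(n,M.sum(),np.nanmedian(W,0))
E
```

```text
s 13 [ 0.58164529 -0.0897733   0.15374289]
t 93 [ 0.55424273 -0.10078256  0.14319588]
```

View pics/m_s.png

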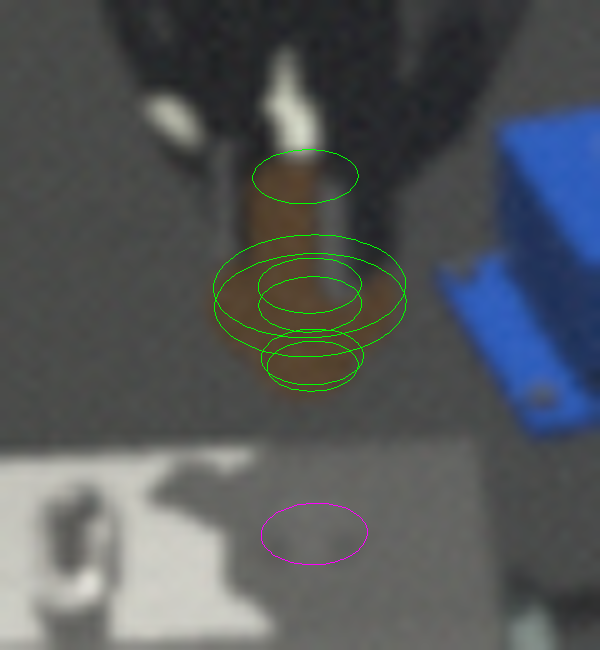

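View pics/m_t.png

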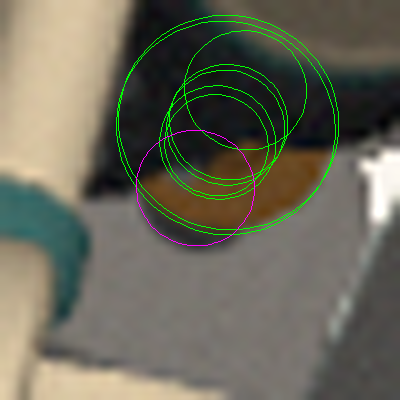

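```bash
cat >> fit.py <<'E'
def model_mask(im,foot,crop,S,tx=0,ty=0):
    m=np.zeros(((crop[3]-crop[1])*S,(crop[2]-crop[0])*S),np.uint8); p=prof()
    for i in range(len(p)-1):
        q=np.vstack([proj(im,circ(foot,*p[i],tx,ty)),proj(im,circ(foot,*p[i+1],tx,ty))]); q=((q-[crop[0],crop[1]]+.5)*S-.5).astype(np.float32)
        cv2.fillConvexPoly(m,cv2.convexHull(q).round().astype(np.int32),1)
    return m
def obs(im,crop,S,satf):
    c=im["color"][crop[1]:crop[3],crop[0]:crop[2]].astype(np.float32)
    o=c[...,0]-c[...,2]   # orange-ness
    o=cv2.resize(o,None,fx=S,fy=S,interpolation=cv2.INTER_CUBIC)
    return o
def lower(m):
    v=np.where(m.any(0),m.shape[0]-1-np.argmax(m[::-1],0),-1).astype(float); return v
def fitlow(im,foot,crop,S=10,cols=None,tx=0,ty=0):
    o=obs(im,crop,S,0); thr=.5*np.percentile(o,97); m=o>thr
    n,l,st,_=cv2.connectedComponentsWithStats(m.astype(np.uint8)); k=1+np.argmax(st[1:,4]); m=l==k
    lo=lower(m); lm=model_mask(im,foot,crop,S,tx,ty); best=None
    lmv=lower(lm); xs=np.where(lo>=0)[0]; 
    if cols: xs=xs[(xs>cols[0])&(xs<cols[1])]
    else: xs=xs[3:-3]
    for du in np.arange(-30,31):
        x=xs-du; ok=(x>=0)&(x<len(lmv)); x=x[ok]
        ok2=lmv[x]>=0
        if ok2.sum()<.85*len(xs): continue
        d=lo[xs[ok][ok2]]-lmv[x[ok2]]; dv=np.median(d); e=np.mean(np.abs(d-dv))+ (len(xs)-ok2.sum())*.05
        if best is None or e<best[0]: best=(e,du/S,dv/S)
    return best,(xs.min(),xs.max()),thr
def px2world(im,p,du,dv):
    # horizontal world shift that makes pixel shift du,dv
    J=np.stack([(proj(im,p+d)-proj(im,p))[0]/1e-3 for d in np.eye(3)[:2]*1e-3],1)
    return np.linalg.solve(J,[du,dv])
E
python3 - <<'E'
from fit import *
foot=np.array([.570,-.100,.1690-.0527])
for n,cr in [("s",(235,150,285,195)),("t",(325,210,355,235))]:
    im=pickle.load(open(f"ov_{n}.pkl","rb"))
    b,x,t=fitlow(im,foot,cr); print(n,b,x,t,px2world(im,foot+[0,0,.02],b[1],b[2]).round(4))
E
```

```text
s (np.float64(2.097826086956522), np.float64(-0.7), np.float64(0.5)) (np.int64(110), np.int64(293)) 19.371902 [0.0028 0.0012]
t (np.float64(1.1092896174863387), np.float64(-0.2), np.float64(-0.6)) (np.int64(44), np.int64(226)) 35.383667 [0.0015 0.0004]
```

Emit:
send_rows(deltas=[{"dp": [0,0,-0.15],"rotation": [0,0,0]},{"dp": [0,0,-0.3],"rotation": [0,0,0]},{"dp": [0,0,-0.4],"rotation": [0,0,0]},{"dp": [0,0,-0.4],"rotation": [0,0,0]},{"dp": [0,0,-0.4],"rotation": [0,0,0]},{"dp": [0,0,-0.4],"rotation": [0,0,0]},{"dp": [0,0,-0.4],"rotation": [0,0,0]}])

```text
clock: 7.7
position: [0.5718, -0.1008, 0.1237]
ee_rot: [0.001, 0.976, 0.219, 0.001]
contact_force: [-0.5, 0.3, -2.2]
width: 0.0259
```

```bash
cat > look.py <<'E'
from fit import *
import sys
tag=sys.argv[1]; off=float(sys.argv[2]) if len(sys.argv)>2 else .0527
ims={"s":eyes.get_image("scene"),"t":eyes.get_image("top")}
s=monitor.get_state(); p=np.array(s["position"]); print(p.round(4),np.round(s["ee_rot"],4),np.round(s["contact_force"],1),np.round(s["moment"],2))
foot=p-[0,0,off]
for n in "st":
    im=ims[n]; pickle.dump(im,open(f"{tag}_{n}.pkl","wb"))
    q=proj(im,foot+[0,0,.02])[0]; cr=tuple(int(v) for v in (q[0]-20,q[1]-14,q[0]+20,q[1]+16))
    b,x,t=fitlow(im,foot,cr); sh=px2world(im,foot+[0,0,.02],b[1],b[2]); print(n,np.round(b,2),x,"shift",sh.round(4),"app",(foot[:2]+sh).round(4))
    draw(im,foot+[sh[0],sh[1],0],f"{tag}_{n}",cr,14)
E
python3 look.py a
```

```text
[ 0.5717 -0.101   0.1236] [5.000e-04 9.757e-01 2.193e-01 9.000e-04] [-0.2 -0.2 -1.8] [-0.02 -0.03  0.02]
s [ 2.11 -0.8   0.4 ] (np.int64(111), np.int64(286)) shift [0.0029 0.0006] app [ 0.5745 -0.1004]Traceback (most recent call last):
  File "look.py", line 10, in <module>
    b,x,t=fitlow(im,foot,cr); sh=px2world(im,foot+[0,0,.02],b[1],b[2]); print(n,np.round(b,2),x,"shift",sh.round(4),"app",(foot[:2]+sh).round(4))
                                                            ~^^^
TypeError: 'NoneType' object is not subscriptable
```

View pics/a_s.png

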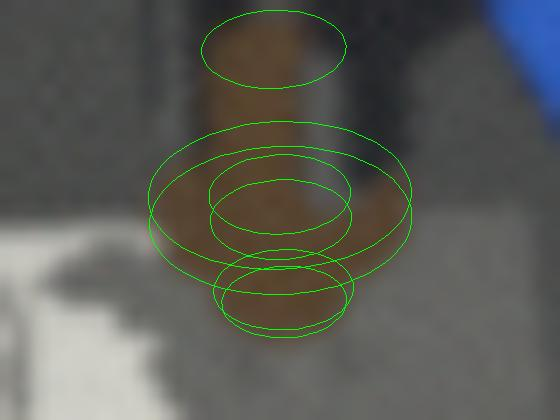

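```bash
sed -i 's/b,x,t=fitlow(im,foot,cr);/r=fitlow(im,foot,cr,cols=(eval(sys.argv[3]) if n=="t" and len(sys.argv)>3 else None)); b,x,t=r if r[0] else ((9,0,0),r[1],r[2]);/' look.py; python3 look.py a
```

```text
[ 0.5714 -0.1011  0.1232] [4.000e-04 9.757e-01 2.191e-01 6.000e-04] [-1.4  0.6 -2.5] [-0.02 -0.03  0.02]
s [ 2.31 -0.9   0.4 ] (np.int64(113), np.int64(287)) shift [0.0031 0.0004] app [ 0.5745 -0.1006]
t [9 0 0] (np.int64(3), np.int64(117)) shift [-0. -0.] app [ 0.5714 -0.1011]
```

View pics/a_t.png

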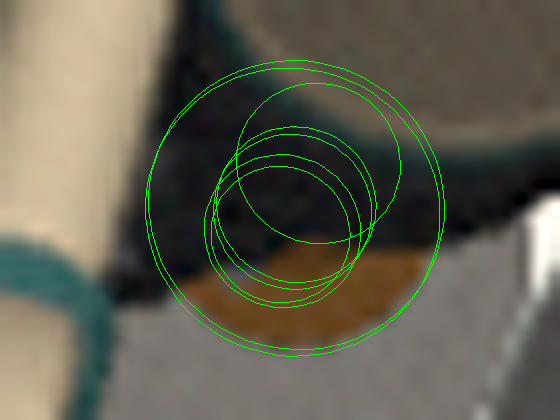

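```bash
python3 - <<'E'
from fit import *
im=pickle.load(open("a_t.pkl","rb")); foot=np.array([.5716,-.1010,.1234-.0527])
q=proj(im,foot+[0,0,.02])[0]; print(q)
cr=tuple(int(v) for v in (q[0]-10,q[1]+2,q[0]+14,q[1]+16))
o=obs(im,cr,10,0); print(np.percentile(o,[5,50,90,97]))
full=tuple(int(v) for v in (q[0]-20,q[1]-14,q[0]+20,q[1]+16))
# manual: crop rows
m=o>25; n,l,st,_=cv2.connectedComponentsWithStats(m.astype(np.uint8)); k=1+np.argmax(st[1:,4]); print(st[k])
b,x,t=fitlow(im,foot,cr); print(b,x,t,px2world(im,foot+[0,0,.02],b[1],b[2]))
cnt=max(cv2.findContours((l==k).astype(np.uint8),0,1)[0],key=len)[:,0,:]
E
```

```text
[335.38006637 220.52968464]
[-4.52671125 10.42977333 68.756987   72.6949144 ]
[  27   11  179   80 9088]
(np.float64(1.0178571428571428), np.float64(0.0), np.float64(-0.7)) (np.int64(33), np.int64(200)) 36.347458 [ 1.76976373e-03 -6.45658971e-05]
```

```bash
python3 - <<'E'
from fit import *
for n,nm in (("t","top"),("s","scene")):
    im=pickle.load(open(f"a_{n}.pkl","rb")); W=cloud(im); c=im["color"].astype(float); foot=np.array([.5716,-.1010,.1234-.0527])
    q=proj(im,foot+[0,0,.02])[0].astype(int)
    M=np.zeros(W.shape[:2],bool); M[q[1]-(14 if n=="s" else -2):q[1]+13,q[0]-11:q[0]+12]=1
    M&=(c[...,0]-c[...,2]>(45 if n=="t" else 30)); w=W[M]; print(n,M.sum(),"flange z",np.nanpercentile(w[:,2],[5,25,50,75,95]).round(4))
    if n=="t":
        B=W[232:240,318:335].reshape(-1,3); 
    else: B=W[196:202,225:270].reshape(-1,3)
    B=B[np.abs(B[:,2]-.06)<.008]; print("block",len(B),np.median(B[:,2]).round(4))
    if n=="s": # histogram of heights
        print(np.histogram(w[:,2],np.arange(.06,.14,.004)))
        # residual xy center from flange rim points
        from scipy.optimize import least_squares
        r=w[(w[:,2]>.085)&(w[:,2]<.0985)]
E
sed -n 1,5p /dev/null
```

```text
t 73 flange z [0.0933 0.0962 0.0981 0.0995 0.1047]
block 77 0.0612
s 176 flange z [0.0763 0.0942 0.0965 0.1165 0.1284]
block 221 0.0584
(array([ 0,  0,  0,  8,  8,  2,  0,  5, 59, 17,  8,  8,  7,  8,  8, 12, 14,
       11,  0,  0]), array([0.06 , 0.064, 0.068, 0.072, 0.076, 0.08 , 0.084, 0.088, 0.092,
       0.096, 0.1  , 0.104, 0.108, 0.112, 0.116, 0.12 , 0.124, 0.128,
       0.132, 0.136, 0.14 ]))
```

```bash
python3 - <<'E'
from fit import *
for n,f,cr,S,pos in (("t","blk",(300,170),6,(.5696,-.1019)),("s","blks",(205,175),8,(.5734,-.0989))):
    im=pickle.load(open(f"a_{n}.pkl","rb")); c=cv2.imread(f"pics/{f}.png")
    c=cv2.resize(c,None,fx=2,fy=2,interpolation=cv2.INTER_CUBIC); s2=2*S
    for z,r,col in ((.0597,.015,(0,255,0)),(.0597-.024,.015,(255,0,255))):
        q=proj(im,circ(np.array([*pos,z]),0,r)); q=((q-cr+.5)*s2-.5).round().astype(int); cv2.polylines(c,[q.reshape(-1,1,2)],True,col,1)
    m=q.mean(0).astype(int); c=c[m[1]-170:m[1]+150,m[0]-200:m[0]+200]; cv2.imwrite(f"pics/bo_{n}.png",c)
a=cv2.imread("pics/bo_t.png");b=cv2.imread("pics/bo_s.png"); cv2.imwrite("pics/bo.png",np.hstack([a,b]))
E
```

```text
(no output)
```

View pics/bo.png

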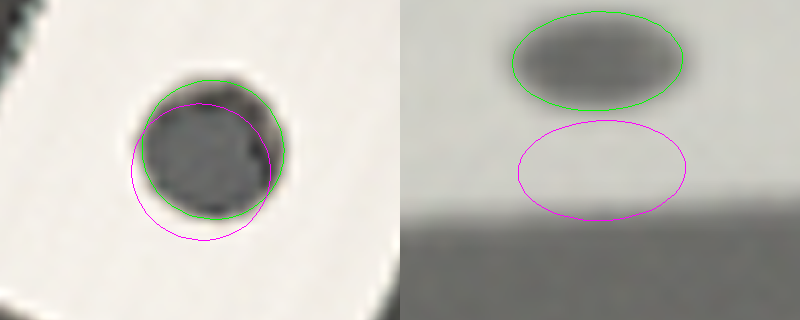

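```bash
cat > tilt.py <<'E'
from fit import *
import sys
def run(tag,foot,jaw=np.array([-.43,.90,0])):
    im=pickle.load(open(f"{tag}_s.pkl","rb"));q=proj(im,foot+[0,0,.02])[0]; cr=tuple(int(v) for v in (q[0]-20,q[1]-14,q[0]+20,q[1]+16))
    it=pickle.load(open(f"{tag}_t.pkl","rb"));qt=proj(it,foot+[0,0,.02])[0]; crt=tuple(int(v) for v in (qt[0]-10,qt[1]+2,qt[0]+14,qt[1]+16))
    for t in np.arange(-.12,.121,.03):
        tx,ty=jaw[:2]*t
        b,_,_=fitlow(im,foot,cr,tx=tx,ty=ty); sh=px2world(im,foot+[0,0,.02],b[1],b[2])
        bt,_,_=fitlow(it,foot,crt,tx=tx,ty=ty); st=px2world(it,foot+[0,0,.02],bt[1],bt[2]) if bt else np.zeros(2)
        print(round(t,2),"s",np.round(b,2),sh.round(4),"t",np.round(bt,2) if bt else None,st.round(4))
if __name__=="__main__": run("a",np.array([.5716,-.1010,.0707]))
E
python3 tilt.py
```

```text
-0.12 s [ 3.73 -0.7   0.3 ] [0.0024 0.0003] t [ 1.1  0.1 -0.4] [ 0.001  -0.0003]
-0.09 s [ 3.23 -0.7   0.3 ] [0.0024 0.0003] t [ 1.03  0.1  -0.5 ] [ 0.0013 -0.0003]
-0.06 s [ 2.82 -0.8   0.4 ] [0.0029 0.0006] t [ 0.97  0.1  -0.6 ] [ 0.0015 -0.0003]
-0.03 s [ 2.36 -0.9   0.4 ] [0.0031 0.0004] t [ 0.98  0.   -0.7 ] [ 0.0018 -0.0001]
0.0 s [ 2.31 -0.9   0.4 ] [0.0031 0.0004] t [ 1.02  0.   -0.7 ] [ 0.0018 -0.0001]
0.03 s [ 2.72 -1.    0.4 ] [0.0033 0.0003] t [ 1.02 -0.2  -0.8 ] [0.002  0.0004]
0.06 s [ 3.1 -1.1  0.5] [0.0038 0.0006] t [ 1.04 -0.2  -0.8 ] [0.002  0.0004]
0.09 s [ 3.63 -1.3   0.6 ] [0.0045 0.0007] t [ 1.24 -0.2  -0.9 ] [0.0023 0.0004]
0.12 s [ 4.26 -1.4   0.7 ] [0.005 0.001] t [ 1.11 -0.3  -0.9 ] [0.0023 0.0007]
```

Emit:
send_rows(deltas=[{"dp": [-0.02,0.0025,0],"rotation": [0,0,0]},{"dp": [-0.02,0.0025,-0.03],"rotation": [0,0,0]},{"dp": [-0.02,0.0025,-0.06],"rotation": [0,0,0]},{"dp": [-0.02,0.0025,-0.08],"rotation": [0,0,0]},{"dp": [-0.02,0.0025,-0.09],"rotation": [0,0,0]},{"dp": [-0.02,0.0025,-0.1],"rotation": [0,0,0]},{"dp": [-0.02,0.0025,-0.11],"rotation": [0,0,0]},{"dp": [-0.02,0.0025,-0.12],"rotation": [0,0,0]},{"dp": [-0.02,0.0025,-0.12],"rotation": [0,0,0]},{"dp": [-0.02,0.0025,-0.12],"rotation": [0,0,0]}])

```text
clock: 8.73
position: [0.5687, -0.1008, 0.1081]
ee_rot: [0.0, 0.976, 0.219, -0.0]
contact_force: [-0.5, 0.8, -2.8]
width: 0.0261
```

```bash
python3 look.py b; python3 - <<'E'
from h import *
import pickle
im=pickle.load(open("b_s.pkl","rb")); save(im,"b_sc",crop=(215,140,295,220),scale=7)
E
```

```text
[ 0.5687 -0.1008  0.1082] [2.000e-04 9.757e-01 2.191e-01 0.000e+00] [-0.9 -0.2 -4. ] [-0.09  0.01  0.05]
s [ 2.45 -0.9   0.1 ] (np.int64(115), np.int64(287)) shift [ 0.0024 -0.0009] app [ 0.5711 -0.1017]
t [9 0 0] (np.int64(3), np.int64(125)) shift [-0. -0.] app [ 0.5687 -0.1008]
```

View pics/b_sc.png

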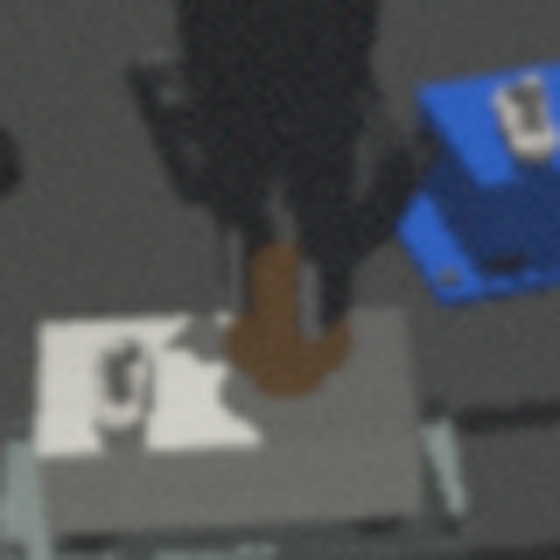

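Emit:
send_rows(deltas=[{"dp": [0,0,-0.01],"rotation": [0,0,0]},{"dp": [0,0,-0.02],"rotation": [0,0,0]},{"dp": [0,0,-0.03],"rotation": [0,0,0]},{"dp": [0,0,-0.03],"rotation": [0,0,0]},{"dp": [0,0,-0.03],"rotation": [0,0,0]}])

```text
clock: 9.25
position: [0.5687, -0.1008, 0.1044]
ee_rot: [0.0, 0.976, 0.219, -0.0]
contact_force: [0.8, -0.9, -3.8]
width: 0.0261
```

```bash
cat > st.py <<'E'
from h import *
eyes.get_image("top"); L=[]
for i in range(3):
    im=eyes.get_image("scene"); s=monitor.get_state(); L.append(np.r_[s["position"],s["contact_force"],s["moment"]]); 
print(round(s["clock"],2),np.mean(L,0).round(4))
E
python3 st.py
```

```text
9.45 [ 0.5687 -0.1009  0.1045  0.043  -1.001  -2.7458 -0.259  -0.0176 -0.012 ]
```

Emit:
send_rows(deltas=[{"dp": [0,-0.006,0],"rotation": [0,0,0]},{"dp": [0,-0.006,0],"rotation": [0,0,0]},{"dp": [0,-0.006,0],"rotation": [0,0,0]}])

```text
clock: 9.7
position: [0.5685, -0.1012, 0.1045]
ee_rot: [-0.0, 0.976, 0.219, -0.0]
contact_force: [0.6, 0.5, -1.9]
width: 0.026
```

```bash
python3 st.py
```

```text
9.9 [ 0.5686 -0.1013  0.1045  0.2141  0.232  -2.3385  0.0074 -0.0091 -0.0131]
```

Emit:
send_rows(deltas=[{"dp": [0,-0.004,-0.01],"rotation": [0,0,0]},{"dp": [0,-0.004,-0.02],"rotation": [0,0,0]},{"dp": [0,-0.004,-0.03],"rotation": [0,0,0]},{"dp": [0,-0.004,-0.03],"rotation": [0,0,0]},{"dp": [0,-0.004,-0.03],"rotation": [0,0,0]}])

```text
clock: 10.32
position: [0.5688, -0.102, 0.1011]
ee_rot: [0.0, 0.976, 0.219, 0.0]
contact_force: [-0.1, -0.6, 0.3]
width: 0.0262
```

```bash
python3 st.py
```

```text
10.52 [ 0.5688 -0.102   0.1011 -0.442  -0.0686 -0.288  -0.0032  0.0131  0.0249]
```

Emit:
send_rows(deltas=[{"dp": [0,0,-0.01],"rotation": [0,0,0]},{"dp": [0,0,-0.02],"rotation": [0,0,0]},{"dp": [0,0,-0.03],"rotation": [0,0,0]},{"dp": [0,0,-0.04],"rotation": [0,0,0]},{"dp": [0,0,-0.04],"rotation": [0,0,0]}])

```text
clock: 10.93
position: [0.5691, -0.102, 0.0968]
ee_rot: [0.0, 0.976, 0.219, 0.001]
contact_force: [-1.3, -0.0, 6.3]
width: 0.0263
```

```bash
python3 st.py
```

```text
11.13 [ 5.691e-01 -1.020e-01  9.690e-02 -4.720e-01  1.855e-01  6.681e+00
  6.800e-02  2.051e-01 -6.600e-03]
```

Emit:
send_rows(deltas=[{"dp": [0,0,-0.01],"rotation": [0,0,0]},{"dp": [0,0,-0.02],"rotation": [0,0,0]},{"dp": [0,0,-0.02],"rotation": [0,0,0]}])

```text
clock: 11.38
position: [0.5691, -0.102, 0.0947]
ee_rot: [0.0, 0.976, 0.219, 0.001]
contact_force: [-0.7, 1.0, 7.1]
width: 0.0263
```

```bash
python3 st.py
```

```text
11.58 [ 5.6920e-01 -1.0200e-01  9.4800e-02 -1.0122e+00  3.9550e-01  7.2614e+00
  8.9400e-02  2.3010e-01  6.7000e-03]
```

Emit:
send_rows(deltas=[{"dp": [-0.003,0,-0.01],"rotation": [0,0,0]},{"dp": [-0.003,0,-0.02],"rotation": [0,0,0]},{"dp": [-0.003,0,-0.03],"rotation": [0,0,0]},{"dp": [-0.003,0,-0.03],"rotation": [0,0,0]}])

```text
clock: 11.92
position: [0.5689, -0.102, 0.0909]
ee_rot: [0.0, 0.976, 0.219, 0.001]
contact_force: [-0.9, 0.3, 5.0]
width: 0.0259
```

```bash
python3 st.py
```

```text
12.12 [ 5.6890e-01 -1.0200e-01  9.0900e-02 -2.9470e-01  3.6450e-01  5.4599e+00
  5.6900e-02  1.0200e-01 -1.1000e-03]
```

Emit:
send_rows(deltas=[{"dp": [0,0,-0.005],"rotation": [0,0,0]},{"dp": [0,0,-0.01],"rotation": [0,0,0]},{"dp": [0,0,-0.01],"rotation": [0,0,0]}])

```text
clock: 12.37
position: [0.5689, -0.102, 0.09]
ee_rot: [0.0, 0.976, 0.219, 0.001]
contact_force: [-0.7, 0.7, 8.6]
width: 0.0261
```

```bash
python3 st.py
```

```text
12.57 [ 5.6890e-01 -1.0200e-01  9.0100e-02 -1.0563e+00  6.0670e-01  7.4990e+00
  1.3820e-01  2.1640e-01 -4.0000e-03]
```

Emit:
send_rows(deltas=[{"dp": [0,0,-0.004],"rotation": [0,0,0]},{"dp": [0,0,-0.008],"rotation": [0,0,0]},{"dp": [0,0,-0.008],"rotation": [0,0,0]}])

```text
clock: 12.82
position: [0.569, -0.102, 0.0894]
ee_rot: [0.0, 0.976, 0.219, 0.001]
contact_force: [-1.0, 0.4, 9.8]
width: 0.0264
```

```bash
python3 st.py; python3 -c "
from h import *
im=eyes.get_image('scene'); save(im,'c_sc',crop=(225,150,285,210),scale=9)"
```

```text
13.02 [ 0.569  -0.102   0.0895 -1.254   0.688   9.5866  0.2133  0.2975  0.0352]
```

View pics/c_sc.png

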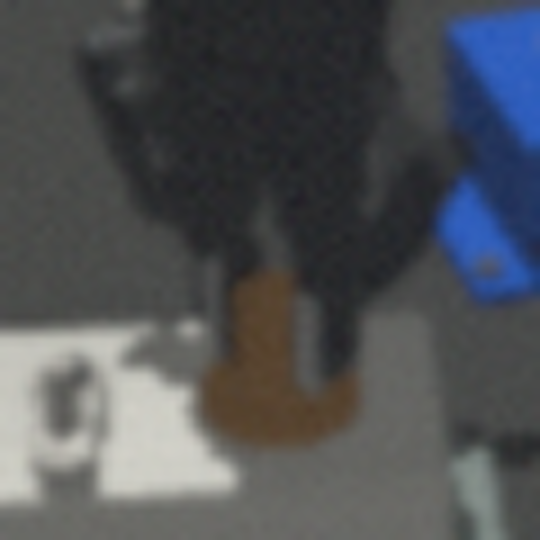

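Emit:
send_rows(deltas=[{"dp": [0,0,-0.004],"rotation": [0,0,0]},{"dp": [0,0,-0.008],"rotation": [0,0,0]},{"dp": [0,0,-0.008],"rotation": [0,0,0]}])

```text
clock: 13.32
position: [0.569, -0.102, 0.0888]
ee_rot: [0.001, 0.976, 0.219, 0.001]
contact_force: [-1.6, 1.1, 11.0]
width: 0.0263
```

```bash
python3 st.py
```

```text
13.52 [ 0.569  -0.102   0.0888 -2.3056  0.5537 10.8686  0.2817  0.4337  0.0255]
```

Emit:
send_rows(deltas=[{"dp": [0,0,-0.004],"rotation": [0,0,0]},{"dp": [0,0,-0.008],"rotation": [0,0,0]},{"dp": [0,0,-0.008],"rotation": [0,0,0]}])

```text
clock: 13.77
position: [0.569, -0.102, 0.0881]
ee_rot: [0.001, 0.976, 0.219, 0.001]
contact_force: [-2.0, 0.1, 13.4]
width: 0.0262
```

```bash
python3 st.py
```

```text
13.97 [ 5.69000e-01 -1.02100e-01  8.82000e-02 -2.99920e+00  3.47700e-01
  1.33114e+01  3.42200e-01  5.43300e-01  5.70000e-03]
```

```bash
python3 - <<'E'
from fit import *
for n in ("scene","top"):
    im=eyes.get_image(n); pickle.dump(im,open(f"d_{n[0]}.pkl","wb")); W=cloud(im); c=im["color"].astype(float)
    fo=np.array([.570,-.101,.058]); q=proj(im,fo)[0].astype(int)
    M=np.zeros(W.shape[:2],bool); M[q[1]-(14 if n=="scene" else -2):q[1]+13,q[0]-11:q[0]+12]=1
    M&=(c[...,0]-c[...,2]>(45 if n=="top" else 30)); w=W[M]; print(n,M.sum(),np.histogram(w[:,2],np.arange(.05,.11,.002))[0])
    B=(W[232:240,318:335] if n=="top" else W[188:205,225:275]); Bc=(c[232:240,318:335] if n=="top" else c[188:205,225:275])
    B=B[(np.abs(Bc[...,0]-Bc[...,2])<15)&(Bc[...,0]>90)]; print(np.histogram(B[:,2],np.arange(.04,.08,.002))[0],np.median(B[(B[:,2]>.046)&(B[:,2]<.066),2]))
    save(im,"d_"+n,crop=(q[0]-30,q[1]-30,q[0]+30,q[1]+30),scale=9)
E
```

```text
scene 148 [ 0  1  1  6 32 30  5  7  1  5  5  3  4  2  3  3  4  2  6  7  7  8  6  0
  0  0  0  0  0]
[  0   0   0   0   2  68 267 169  21   0   4   3  10  31  23   7   3   3
   1] 0.0535878178495071
top 71 [ 0  0  0  1  3 23 20 15  2  1  0  2  0  0  0  0  0  0  0  0  0  0  0  0
  0  0  0  0  0]
[ 0  0  0  0  0  1  1 14  5  4  2  0  0  0  0  0  0  0  0] 0.0557771511942117
```

View pics/d_scene.png

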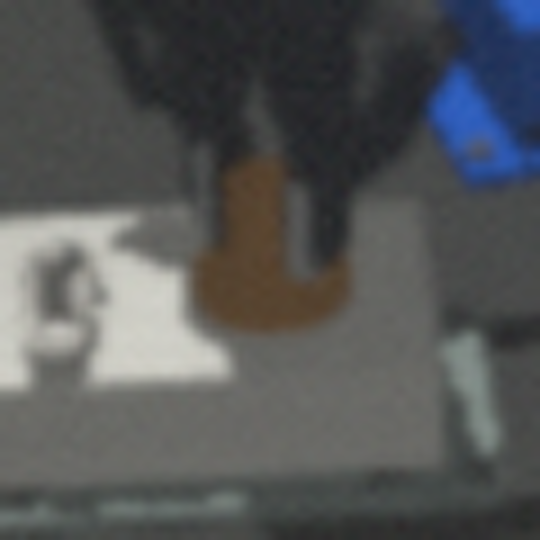

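Emit:
send_rows(deltas=[{"dp": [-0.002,0,-0.004],"rotation": [0,0,0]},{"dp": [-0.002,0,-0.008],"rotation": [0,0,0]},{"dp": [-0.002,0,-0.008],"rotation": [0,0,0]}])

```text
clock: 14.32
position: [0.569, -0.102, 0.0875]
ee_rot: [0.001, 0.976, 0.219, 0.001]
contact_force: [-2.9, 1.2, 15.6]
width: 0.0263
```

```bash
python3 st.py
```

```text
14.52 [ 5.69000e-01 -1.02100e-01  8.76000e-02 -2.31520e+00  9.03700e-01
  1.49333e+01  3.70400e-01  5.67000e-01 -1.18000e-02]
```

Emit:
send_rows(deltas=[{"dp": [0,0,0.01],"rotation": [0,0,0]},{"dp": [0,0,0.02],"rotation": [0,0,0]},{"dp": [0,0,0.03],"rotation": [0,0,0]},{"dp": [0,0,0.03],"rotation": [0,0,0]}])

```text
clock: 14.85
position: [0.569, -0.1021, 0.0902]
ee_rot: [0.001, 0.976, 0.219, 0.001]
contact_force: [-0.0, 0.4, 8.7]
width: 0.0264
```

```bash
python3 st.py
```

```text
15.05 [ 0.5689 -0.1021  0.09   -1.265  -0.1621  7.8492  0.1828  0.2189 -0.0345]
```

Emit:
send_rows(deltas=[{"dp": [0,0,0.01],"rotation": [0,0,0]},{"dp": [0,0,0.016],"rotation": [0,0,0]},{"dp": [0,0,0.016],"rotation": [0,0,0]}])

```text
clock: 15.3
position: [0.5689, -0.102, 0.0913]
ee_rot: [0.0, 0.976, 0.219, 0.001]
contact_force: [1.1, 0.4, 4.5]
width: 0.0261
```

Emit:
send_rows(deltas=[{"dp": [0,0,0],"rotation": [0,0,0]},{"dp": [0,0,0],"rotation": [0,0,0]},{"dp": [0,0,0],"rotation": [0,0,0]},{"dp": [0,0,0],"rotation": [0,0,0]},{"dp": [0,0,0],"rotation": [0,0,0]},{"dp": [0,0,0],"rotation": [0,0,0]}], fingers=-0.3)

```text
clock: 15.8
position: [0.5678, -0.1019, 0.0903]
ee_rot: [-0.0, 0.976, 0.219, -0.0]
contact_force: [-0.0, 0.6, 0.2]
width: 0.0553
```

```bash
python3 st.py
```

```text
16.0 [ 0.568  -0.1019  0.0905  0.1264  0.2004 -0.1387  0.007  -0.0048  0.0134]
```

Released cleanly. Next I retreat straight up.

Emit:
send_rows(deltas=[{"dp": [0,0,0.1],"rotation": [0,0,0]},{"dp": [0,0,0.3],"rotation": [0,0,0]},{"dp": [0,0,0.6],"rotation": [0,0,0]},{"dp": [0,0,0.9],"rotation": [0,0,0]},{"dp": [0,0,0.9],"rotation": [0,0,0]}])

```text
clock: 16.42
position: [0.5722, -0.1031, 0.2061]
ee_rot: [0.004, 0.976, 0.219, 0.006]
contact_force: [2.0, -0.4, -0.2]
width: 0.0553
```

Emit:
send_rows(deltas=[{"dp": [-0.3,-0.3,0],"rotation": [0,0,0]},{"dp": [-0.6,-0.6,0],"rotation": [0,0,0]},{"dp": [-0.9,-0.9,0],"rotation": [0,0,0]},{"dp": [-1,-1,0],"rotation": [0,0,0]},{"dp": [-1,-1,0],"rotation": [0,0,0]}], fingers=1)

```text
clock: 16.83
position: [0.4434, -0.2256, 0.1986]
ee_rot: [0.001, 0.976, 0.217, -0.002]
contact_force: [0.6, 1.2, 0.5]
width: 0.0004
```

```bash
python3 - <<'E'
from fit import *
print(monitor.get_state()["position"])
for n in ("scene","top"):
    im=eyes.get_image(n); pickle.dump(im,open(f"e_{n[0]}.pkl","wb"))
    save(im,"e_"+n,crop=(205,150,295,225) if n=="scene" else (290,160,390,270),scale=7 if n=="scene" else 5)
    for r in models.find_in("keeper_post",im): print(n,r)
E
```

```text
[ 0.44339596 -0.22564985  0.19856232]
scene {'box': [222.1, 182.7, 273.8, 217.7], 'score': 0.62}
scene {'box': [230.9, 189.5, 235.8, 201.9], 'score': 0.45}
scene {'box': [286.0, 149.3, 292.2, 160.2], 'score': 0.43}
top {'box': [329.1, 186.8, 350.4, 206.9], 'score': 0.62}
top {'box': [370.0, 288.1, 380.8, 296.2], 'score': 0.51}
```

View pics/e_scene.png

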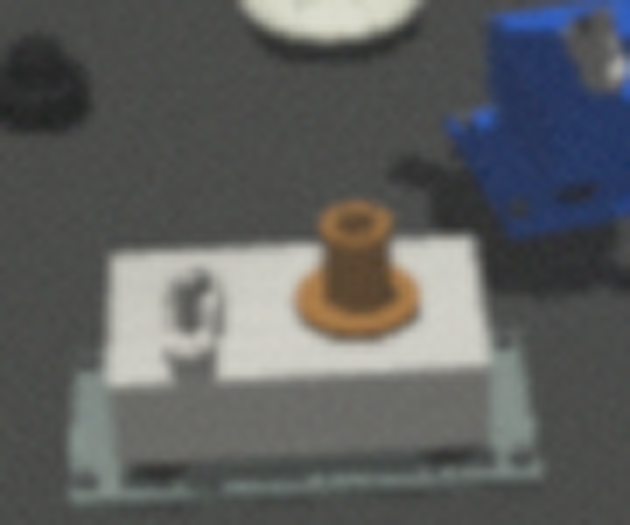

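View pics/e_top.png

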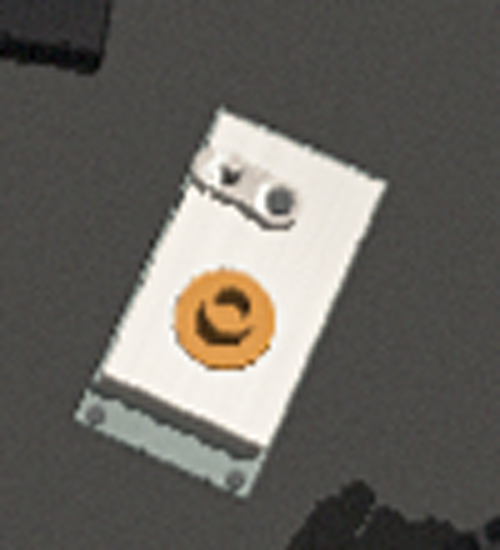

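The bushing sits in the block and its flange looks flush (scene about 256,192; top about 335,223). The keeper is still parked. Next I check flushness and locate the post.

```bash
python3 - <<'E'
from fit import *
for n,fb,bb in (("s",(244,184,270,200),(218,182,278,206)),("t",(322,210,348,238),(305,178,372,256))):
    im=pickle.load(open(f"e_{n}.pkl","rb")); W=cloud(im); c=im["color"].astype(float)
    M=np.zeros(W.shape[:2],bool); M[fb[1]:fb[3],fb[0]:fb[2]]=1; M&=(c[...,0]-c[...,2]>40); w=W[M]
    f=w[np.abs(w[:,2]-.066)<.006]
    B=np.zeros_like(M); B[bb[1]:bb[3],bb[0]:bb[2]]=1; B&=(c.min(2)>170)&(np.abs(W[...,2]-.06)<.005); b=W[B]
    A=np.c_[b[:,:2]-b[:,:2].mean(0),np.ones(len(b))]; k=np.linalg.lstsq(A,b[:,2],rcond=None)[0]
    A2=np.c_[f[:,:2]-b[:,:2].mean(0),np.ones(len(f))]; res=f[:,2]-A2@k
    A3=np.c_[f[:,:2]-f[:,:2].mean(0),np.ones(len(f))]; kf=np.linalg.lstsq(A3,f[:,2],rcond=None)[0]
    print(n,"block z",k.round(4),"flange",len(f),"above block med",np.median(res).round(4),"slope",(kf-k)[:2].round(3), "flange ctr",f[:,:2].mean(0).round(4))
    # post top / keeper
    if n=="t":
        K=W[178:215,322:356].reshape(-1,3); t=K[(K[:,2]>.09)&(K[:,2]<.108)]; print("post",len(t),t.mean(0).round(4),t.min(0).round(4),t.max(0).round(4))
    else:
        K=W[182:205,224:240].reshape(-1,3); t=K[(K[:,2]>.088)&(K[:,2]<.108)]; print("post",len(t),t.mean(0).round(4),t.min(0).round(4),t.max(0).round(4))
im=pickle.load(open("e_t.pkl","rb"));save(im,"post_t",crop=(322,176,362,212),scale=15)
im=pickle.load(open("e_s.pkl","rb"));save(im,"post_s",crop=(220,180,250,208),scale=20)
E
```

```text
s block z [0.0006 0.0014 0.0581] flange 105 above block med 0.0065 slope [ 0.012 -0.019] flange ctr [ 0.576  -0.0934]
post 13 [ 0.6455 -0.1033  0.094 ] [ 0.6425 -0.1084  0.0887] [ 0.6491 -0.1001  0.0989]
t block z [-0.0022 -0.0014  0.0608] flange 212 above block med 0.0061 slope [ 0.023 -0.009] flange ctr [ 0.5663 -0.0997]
post 15 [ 0.6416 -0.1053  0.0979] [ 0.6377 -0.1093  0.0933] [ 0.6455 -0.1017  0.1   ]
```

View pics/post_t.png

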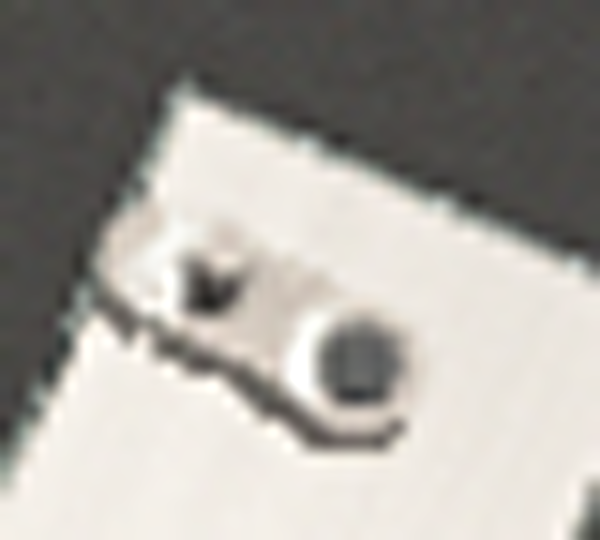

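View pics/post_s.png

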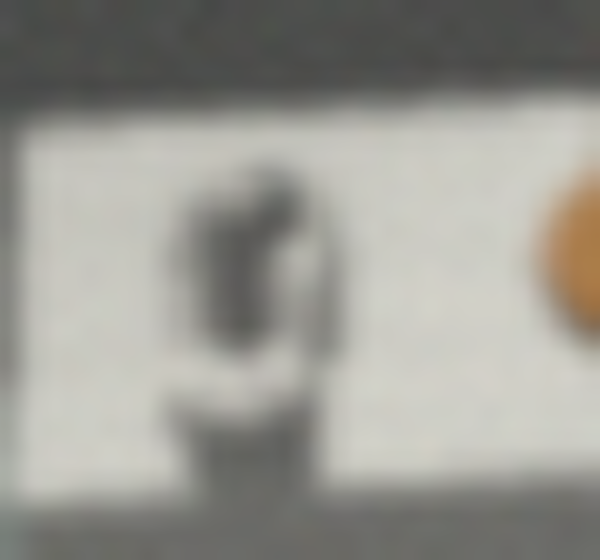

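Emit:
send_rows(deltas=[{"dp": [0.3,0.18,0],"rotation": [0,0,0]},{"dp": [0.6,0.36,0],"rotation": [0,0,0]},{"dp": [0.9,0.54,0],"rotation": [0,0,0]},{"dp": [0.9,0.54,0],"rotation": [0,0,0]}])

```text
clock: 17.37
position: [0.5634, -0.1522, 0.1984]
ee_rot: [-0.0, 0.975, 0.222, 0.004]
contact_force: [-0.0, -0.7, 0.1]
width: 0.0001
```

Emit:
send_rows(deltas=[{"dp": [0.3,0.18,0],"rotation": [0,0,0]},{"dp": [0.6,0.36,0],"rotation": [0,0,0]},{"dp": [0.9,0.54,0],"rotation": [0,0,0]},{"dp": [0.9,0.54,0],"rotation": [0,0,0]},{"dp": [0.9,0.54,0],"rotation": [0,0,0]},{"dp": [0.9,0.54,0],"rotation": [0,0,0]}])

```text
clock: 17.87
position: [0.664, -0.0907, 0.1977]
ee_rot: [-0.0, 0.975, 0.22, -0.001]
contact_force: [-0.9, 0.1, 0.4]
width: 0.0002
```

```bash
python3 st.py; python3 -c "
from h import *
im=eyes.get_image('scene'); save(im,'f_sc',crop=(205,80,305,215),scale=4)
print(monitor.get_state()['ee_rot'])"
```

```text
18.07 [ 0.6632 -0.0924  0.1987 -0.137  -0.2011  0.2703  0.0244  0.0353  0.0084]
[1.21857084e-04 9.75802692e-01 2.18652899e-01 2.34142571e-05]
```

View pics/f_sc.png

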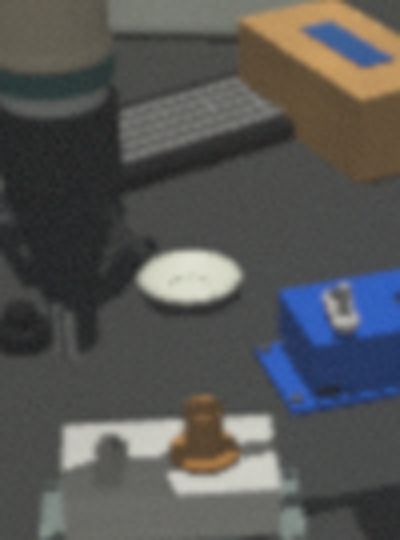

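Emit:
send_rows(deltas=[{"dp": [0,-0.02,-0.2],"rotation": [0,0,0]},{"dp": [0,-0.02,-0.4],"rotation": [0,0,0]},{"dp": [0,-0.02,-0.55],"rotation": [0,0,0]},{"dp": [0,-0.02,-0.68],"rotation": [0,0,0]},{"dp": [0,-0.02,-0.76],"rotation": [0,0,0]},{"dp": [0,-0.02,-0.81],"rotation": [0,0,0]},{"dp": [0,-0.02,-0.81],"rotation": [0,0,0]},{"dp": [0,-0.02,-0.81],"rotation": [0,0,0]}])

```text
clock: 18.78
position: [0.6643, -0.0951, 0.102]
ee_rot: [0.0, 0.976, 0.219, 0.0]
contact_force: [0.2, -0.3, 0.3]
width: 0.0001
```

```bash
python3 st.py; python3 -c "
from h import *
im=eyes.get_image('scene'); save(im,'g_sc',crop=(205,130,295,215),scale=7)
im=eyes.get_image('top'); save(im,'g_t',crop=(300,160,390,250),scale=6)"
```

```text
18.98 [ 0.6648 -0.0949  0.1027  0.1397 -0.32   -0.1584  0.021   0.019  -0.022 ]
```

View pics/g_sc.png

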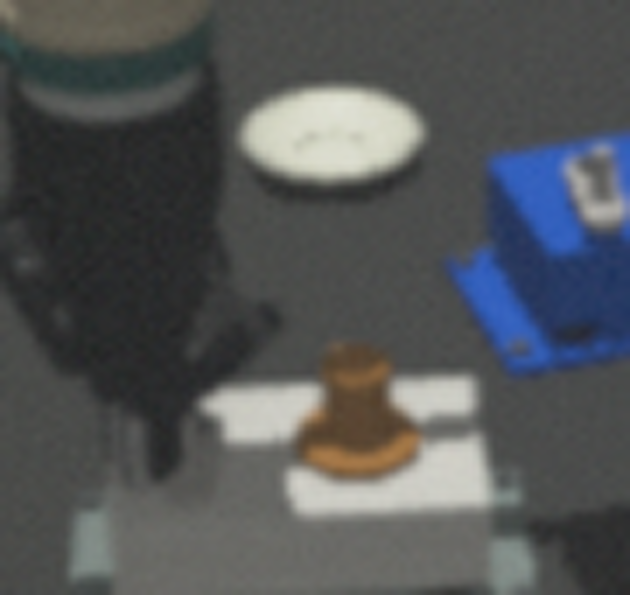

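View pics/g_t.png

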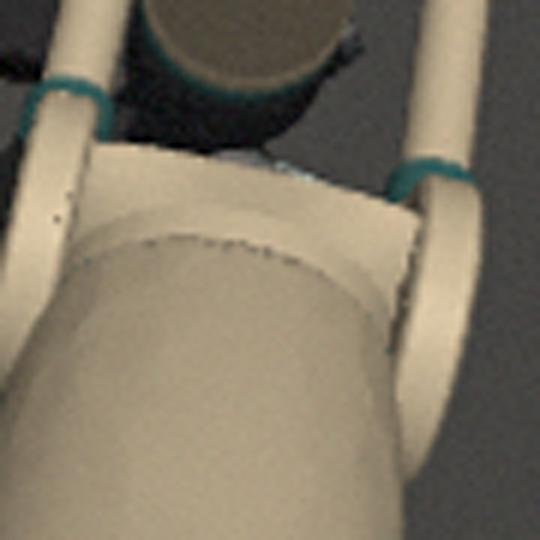

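Emit:
send_rows(deltas=[{"dp": [-0.03,-0.012,-0.01],"rotation": [0,0,0]},{"dp": [-0.055,-0.022,-0.01],"rotation": [0,0,0]},{"dp": [-0.07,-0.026,-0.01],"rotation": [0,0,0]},{"dp": [-0.085,-0.02,-0.01],"rotation": [0,0,0]},{"dp": [-0.1,-0.013,-0.01],"rotation": [0,0,0]},{"dp": [-0.12,-0.007,-0.01],"rotation": [0,0,0]},{"dp": [-0.12,-0.007,-0.01],"rotation": [0,0,0]}])

```text
clock: 19.67
position: [0.6498, -0.0947, 0.1004]
ee_rot: [-0.0, 0.976, 0.219, 0.001]
contact_force: [3.0, 2.3, -0.9]
width: 0.0002
```

```bash
python3 st.py; python3 -c "
from h import *
im=eyes.get_image('scene'); save(im,'h_sc',crop=(205,130,295,215),scale=7)"
```

```text
19.87 [ 6.4990e-01 -9.4800e-02  1.0030e-01  3.1908e+00  3.6394e+00 -4.0000e-04
  5.9010e-01 -5.1800e-01  4.4800e-02]
```

View pics/h_sc.png

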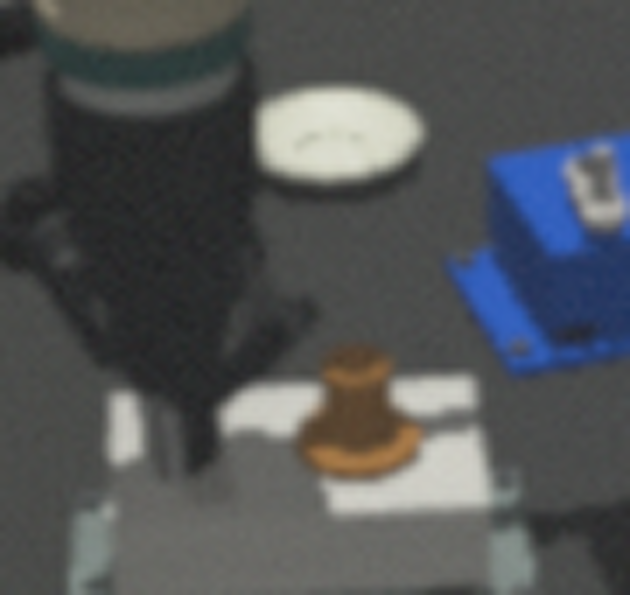

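Emit:
send_rows(deltas=[{"dp": [-0.028,0.006,0],"rotation": [0,0,0]},{"dp": [-0.06,0.008,0],"rotation": [0,0,0]},{"dp": [-0.088,0.007,0],"rotation": [0,0,0]},{"dp": [-0.12,0,0],"rotation": [0,0,0]},{"dp": [-0.12,0,0],"rotation": [0,0,0]}])

```text
clock: 20.33
position: [0.6342, -0.0946, 0.1]
ee_rot: [-0.001, 0.976, 0.219, -0.001]
contact_force: [0.7, 2.9, -0.4]
width: 0.0
```

Emit:
send_rows(deltas=[{"dp": [-0.014,-0.004,0],"rotation": [0,0,0]},{"dp": [-0.028,-0.008,0],"rotation": [0,0,0]},{"dp": [-0.042,-0.015,0],"rotation": [0,0,0]},{"dp": [-0.057,-0.023,0],"rotation": [0,0,0]},{"dp": [-0.057,-0.023,0],"rotation": [0,0,0]}])

```text
clock: 20.75
position: [0.6277, -0.0989, 0.1001]
ee_rot: [0.0, 0.976, 0.219, -0.001]
contact_force: [0.5, 0.8, -0.3]
width: -0.0003
```

```bash
python3 st.py; python3 -c "
from h import *
im=eyes.get_image('scene'); save(im,'i_sc',crop=(205,130,295,215),scale=7)"
```

```text
20.95 [ 0.6279 -0.0991  0.1002  0.1838  0.1015  0.0408  0.0386 -0.0654  0.0036]
```

View pics/i_sc.png

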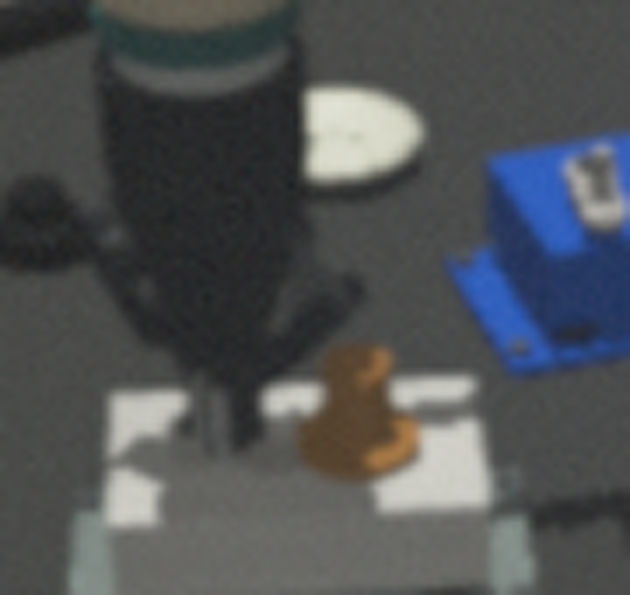

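```bash
python3 -c "
from h import *
im=eyes.get_image('top'); save(im,'i_t',crop=(290,160,390,260),scale=6)
im=eyes.get_image('scene'); c=np.clip(im['color'].astype(float)*1.8,0,255).astype('uint8'); im['color']=c; save(im,'i_sc2',crop=(220,165,265,210),scale=13)"
```

```text
(no output)
```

View pics/i_t.png

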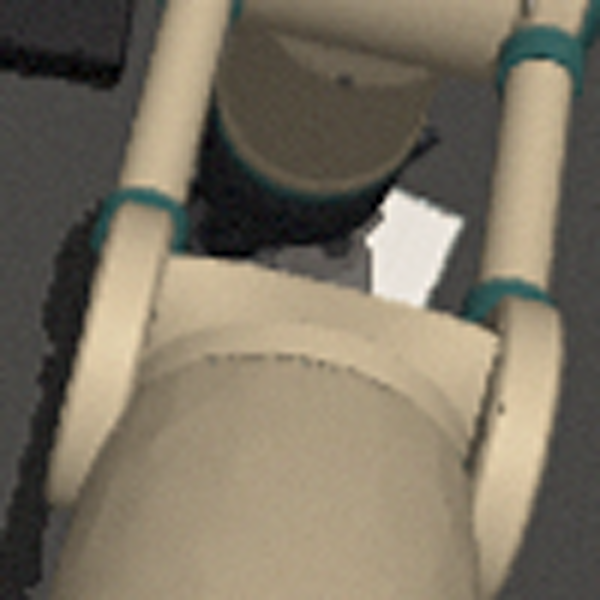

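View pics/i_sc2.png

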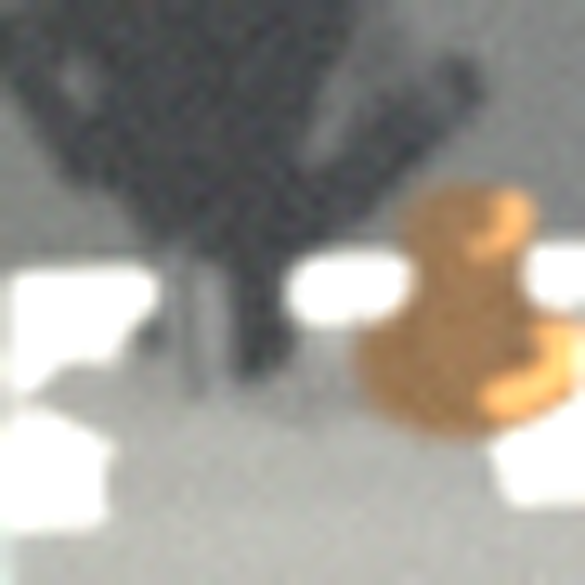

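Emit:
send_rows(deltas=[{"dp": [0.1,0.05,0],"rotation": [0,0,0]},{"dp": [0.1,0.05,0.2],"rotation": [0,0,0]},{"dp": [0.1,0.1,0.5],"rotation": [0,0,0]},{"dp": [0.5,0.1,0.8],"rotation": [0,0,0]},{"dp": [0.8,0.1,0.8],"rotation": [0,0,0]},{"dp": [0.8,0.1,0.8],"rotation": [0,0,0]}])

```text
clock: 21.6
position: [0.7308, -0.087, 0.1998]
ee_rot: [0.002, 0.976, 0.219, 0.005]
contact_force: [1.0, -0.5, 0.4]
width: -0.0
```

```bash
python3 - <<'E'
from fit import *
im=eyes.get_image('scene'); pickle.dump(im,open("j_s.pkl","wb")); save(im,'j_sc',crop=(215,165,275,215),scale=10)
W=cloud(im)[165:210,220:262].reshape(-1,3); t=W[(W[:,2]>.085)&(W[:,2]<.105)]; print(len(t),t.mean(0).round(4)); 
im=eyes.get_image('top');save(im,'j_t',crop=(300,170,380,250),scale=7)
print(monitor.get_state()["position"])
E
```

```text
100 [ 0.5803 -0.1002  0.0937]
[ 0.72661506 -0.08671593  0.19654551]
```

View pics/j_sc.png

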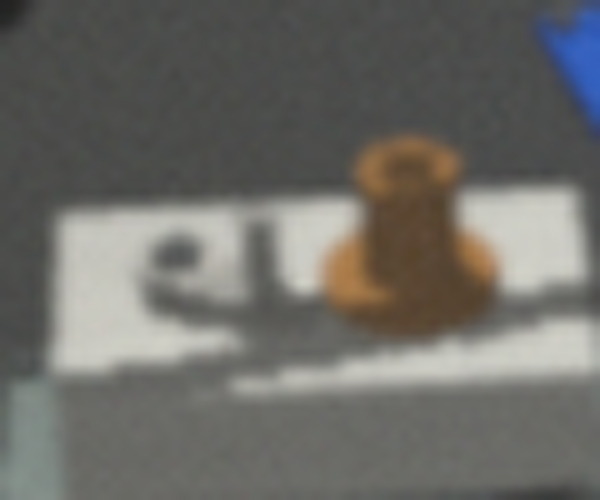

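View pics/j_t.png

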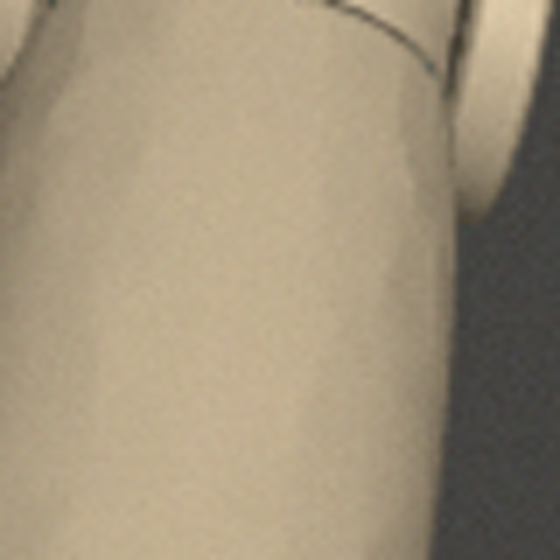

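```bash
python3 - <<'E'
from fit import *
im=pickle.load(open("j_s.pkl","rb"))
H=np.array([.6287+.003,-.1295+.002,0])
for f in (61,100,110,120,130,140,150,163,165):
    d=np.array([np.cos(np.radians(f)),np.sin(np.radians(f)),0])*.028
    print(f,proj(im,H+d+[0,0,.098]).round(1),proj(im,H+d+[0,0,.073]).round(1))
print("hinge",proj(im,H+[0,0,.075]))
E
```

```text
61 [[231.  189.1]] [[231.6 196.6]]
100 [[237.6 187.7]] [[238.2 195.1]]
110 [[239.  186.9]] [[239.5 194.4]]
120 [[240.1 186.1]] [[240.6 193.5]]
130 [[240.9 185.2]] [[241.4 192.6]]
140 [[241.5 184.2]] [[242.  191.6]]
150 [[241.7 183.2]] [[242.2 190.6]]
163 [[241.6 181.9]] [[242.  189.3]]
165 [[241.5 181.7]] [[242.  189.1]]
hinge [[232.11652283 190.12198061]]
```

Emit:
send_rows(deltas=[{"dp": [-0.35,-0.03,0],"rotation": [0,0,0]},{"dp": [-0.7,-0.05,0],"rotation": [0,0,0]},{"dp": [-0.7,-0.05,-0.15],"rotation": [0,0,0]},{"dp": [-0.7,-0.05,-0.35],"rotation": [0,0,0]},{"dp": [-0.7,-0.05,-0.55],"rotation": [0,0,0]},{"dp": [-0.7,-0.05,-0.7],"rotation": [0,0,0]},{"dp": [-0.7,-0.05,-0.8],"rotation": [0,0,0]},{"dp": [-0.7,-0.05,-0.8],"rotation": [0,0,0]},{"dp": [-0.7,-0.05,-0.8],"rotation": [0,0,0]}])

```text
clock: 22.45
position: [0.6385, -0.0922, 0.0993]
ee_rot: [-0.001, 0.976, 0.219, -0.002]
contact_force: [-0.6, -0.0, -0.9]
width: 0.0002
```

```bash
python3 st.py
```

```text
22.65 [ 0.6406 -0.0925  0.1013 -0.28   -0.3139  0.2046 -0.029   0.0112  0.0038]
```

Emit:
send_rows(deltas=[{"dp": [-0.05,-0.025,0],"rotation": [0,0,0]},{"dp": [-0.08,-0.042,0],"rotation": [0,0,0]},{"dp": [-0.095,-0.05,0],"rotation": [0,0,0]},{"dp": [-0.12,-0.068,0],"rotation": [0,0,0]},{"dp": [-0.143,-0.087,0],"rotation": [0,0,0]},{"dp": [-0.157,-0.103,0],"rotation": [0,0,0]},{"dp": [-0.169,-0.118,0],"rotation": [0,0,0]},{"dp": [-0.169,-0.118,0],"rotation": [0,0,0]}])

```text
clock: 23.32
position: [0.6199, -0.1068, 0.1003]
ee_rot: [0.0, 0.976, 0.219, -0.0]
contact_force: [0.4, 1.0, 0.1]
width: 0.0004
```

```bash
python3 st.py; python3 -c "
from h import *
im=eyes.get_image('scene'); c=np.clip(im['color'].astype(float)*1.5,0,255).astype('uint8'); im['color']=c; save(im,'k_sc2',crop=(215,150,275,210),scale=10)"
```

```text
23.52 [ 0.62   -0.1069  0.1002  0.1211  1.0705  0.0541  0.1477 -0.0437 -0.0028]
```

View pics/k_sc2.png

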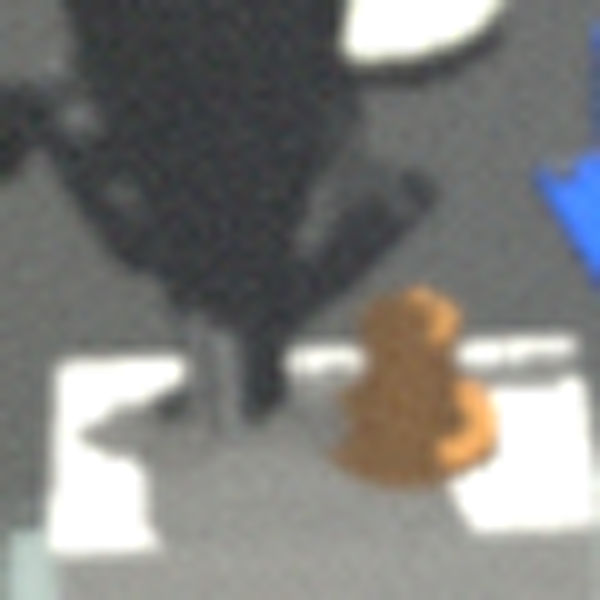

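Emit:
send_rows(deltas=[{"dp": [-0.006,-0.009,0],"rotation": [0,0,0]},{"dp": [-0.011,-0.018,0],"rotation": [0,0,0]},{"dp": [-0.016,-0.027,0],"rotation": [0,0,0]},{"dp": [-0.021,-0.036,0],"rotation": [0,0,0]},{"dp": [-0.021,-0.036,0],"rotation": [0,0,0]}])

```text
clock: 23.98
position: [0.6175, -0.111, 0.1002]
ee_rot: [0.0, 0.976, 0.219, -0.0]
contact_force: [1.7, 1.3, 0.7]
width: -0.0001
```

Emit:
send_rows(deltas=[{"dp": [-0.004,-0.009,0],"rotation": [0,0,0]},{"dp": [-0.007,-0.018,0],"rotation": [0,0,0]},{"dp": [-0.007,-0.018,0],"rotation": [0,0,0]}])

```text
clock: 24.23
position: [0.6173, -0.1125, 0.1004]
ee_rot: [-0.0, 0.976, 0.219, 0.001]
contact_force: [2.4, 4.0, -0.3]
width: 0.0
```

```bash
python3 st.py
```

```text
24.43 [ 6.1730e-01 -1.1260e-01  1.0030e-01  3.1514e+00  4.1201e+00  1.6000e-03
  6.8070e-01 -4.4480e-01 -1.7300e-02]
```

Emit:
send_rows(deltas=[{"dp": [-0.002,-0.006,0],"rotation": [0,0,0]},{"dp": [-0.002,-0.009,0],"rotation": [0,0,0]},{"dp": [-0.002,-0.009,0],"rotation": [0,0,0]}])

```text
clock: 24.68
position: [0.6174, -0.1131, 0.1004]
ee_rot: [-0.001, 0.976, 0.219, 0.001]
contact_force: [4.1, 6.0, 0.4]
width: 0.0003
```

```bash
python3 st.py
```

```text
24.88 [ 0.6174 -0.1131  0.1004  3.4295  5.32    0.3033  0.9366 -0.5897 -0.0635]
```

Emit:
send_rows(deltas=[{"dp": [0.05,0.05,0],"rotation": [0,0,0]},{"dp": [0.1,0.1,0],"rotation": [0,0,0]},{"dp": [0.15,0.12,0.2],"rotation": [0,0,0]},{"dp": [0.15,0.12,0.5],"rotation": [0,0,0]},{"dp": [0.15,0.12,0.85],"rotation": [0,0,0]},{"dp": [0.15,0.12,0.85],"rotation": [0,0,0]}])

```text
clock: 25.38
position: [0.6389, -0.101, 0.2107]
ee_rot: [0.004, 0.976, 0.219, 0.006]
contact_force: [2.0, -0.7, 1.4]
width: -0.0001
```

Emit:
send_rows(deltas=[{"dp": [-0.3,-0.3,0.1],"rotation": [0,0,0]},{"dp": [-0.6,-0.6,0.1],"rotation": [0,0,0]},{"dp": [-0.9,-0.9,0.1],"rotation": [0,0,0]},{"dp": [-1,-1,0.1],"rotation": [0,0,0]}])

```text
clock: 25.72
position: [0.5162, -0.2178, 0.2143]
ee_rot: [0.001, 0.976, 0.22, -0.001]
contact_force: [1.0, -0.1, -0.1]
width: -0.0
```

Emit:
send_rows(deltas=[{"dp": [-0.3,-0.3,0],"rotation": [0,0,0]},{"dp": [-0.6,-0.6,0],"rotation": [0,0,0]},{"dp": [-0.9,-0.9,0],"rotation": [0,0,0]},{"dp": [-0.9,-0.9,0],"rotation": [0,0,0]},{"dp": [-0.9,-0.9,0],"rotation": [0,0,0]}])

```text
clock: 26.13
position: [0.4056, -0.3285, 0.2142]
ee_rot: [0.001, 0.976, 0.217, -0.002]
contact_force: [0.5, -0.2, 0.4]
width: 0.0001
```

```bash
python3 - <<'E'
from fit import *
for n in ("scene","top"):
    im=eyes.get_image(n); pickle.dump(im,open(f"z_{n[0]}.pkl","wb"))
    if n=="scene": save(im,"z_scene",crop=(210,165,285,220),scale=10)
    else: save(im,"z_top",crop=(305,170,375,255),scale=7)
W=cloud(im)[178:245,310:365].reshape(-1,3); t=W[(W[:,2]>.088)&(W[:,2]<.108)]
c=t[np.hypot(t[:,0]-.57,t[:,1]+.1015)>.02]; print("post",len(c),c.mean(0).round(4)); d=c.mean(0)[:2]-[.6287,-.1295]; print(np.hypot(*d),np.degrees(np.arctan2(d[1],d[0])))
print(monitor.get_state()["position"])
E
```

```text
post 16 [ 0.6019 -0.1166  0.0978]
0.029753348390891856 154.34819418669477
[ 0.40868123 -0.32555402  0.21415232]
```

View pics/z_scene.png

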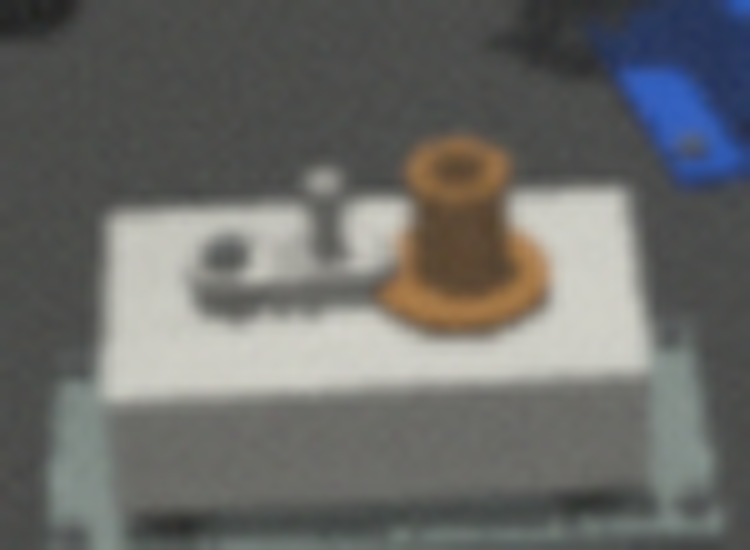

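View pics/z_top.png

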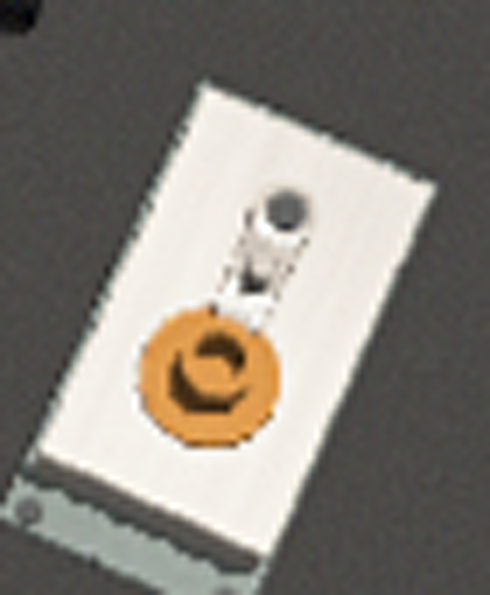

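```bash
python3 - <<'E'
from fit import *
# model overlay of keeper at several joint values, on both views
def rect(ang,H,z):
    d=np.array([np.cos(ang),np.sin(ang)]);n=np.array([-d[1],d[0]])
    P=[H+d*.048+n*.010,H+d*.048-n*.010,H-n*.010,H+n*.010]; return np.array([[*p,z] for p in P])
bx=np.radians(-25.5)
for n,B,cr in (("t",np.array([.5697,-.1016]),(315,190,355,240)),("s",np.array([.5734,-.0989]),(222,170,272,205))):
    im=pickle.load(open(f"z_{n}.pkl","rb")); H=B+.065*np.array([np.cos(bx),np.sin(bx)])
    S=14; c=cv2.resize(im["color"][cr[1]:cr[3],cr[0]:cr[2],::-1],None,fx=S,fy=S,interpolation=cv2.INTER_CUBIC)
    for q,col in ((1.75,(0,200,0)),(1.6,(0,0,255))):
        r=rect(bx+np.pi-1.75+q,H,.0732); p=((proj(im,r)-cr[:2]+.5)*S-.5).round().astype(int); cv2.polylines(c,[p.reshape(-1,1,2)],True,col,1)
        d=np.array([np.cos(bx+np.pi-1.75+q),np.sin(bx+np.pi-1.75+q)])*.028
        for z in (.0732,.0982):
            p=((proj(im,circ(np.array([*(H+d),z]),0,.005))-cr[:2]+.5)*S-.5).round().astype(int); cv2.polylines(c,[p.reshape(-1,1,2)],True,col,1)
    cv2.imwrite(f"pics/kk_{n}.png",c)
im=pickle.load(open("z_t.pkl","rb")); W=cloud(im)[185:230,320:352]; m=(np.abs(W[...,2]-.0745)<.0045)&(np.abs(np.ptp(im["color"][185:230,320:352].astype(int),axis=2))<40)
p=W[m][:,:2]; B=np.array([.5697,-.1016]); p=p[np.hypot(*(p-B).T)>.018]; e=np.linalg.svd(p-p.mean(0))[2][0]; print(len(p),p.mean(0),np.degrees(np.arctan2(e[1],e[0])))
E
```

```text
137 [ 0.61360097 -0.12235987] 154.02836541400094
```

View pics/kk_t.png

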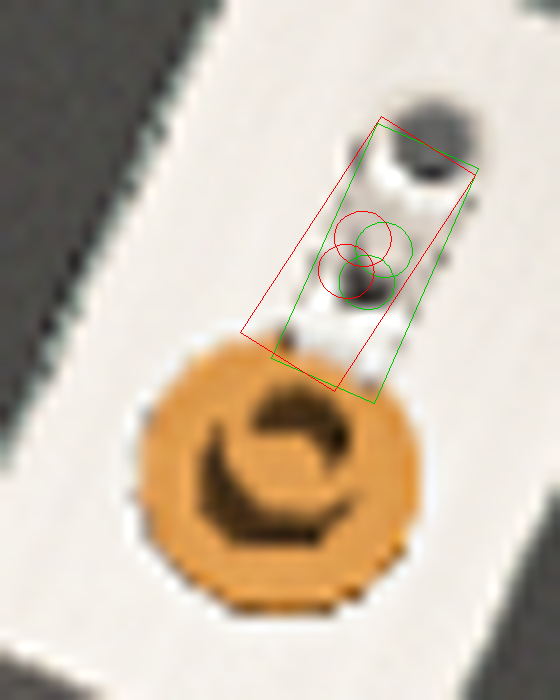

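View pics/kk_s.png

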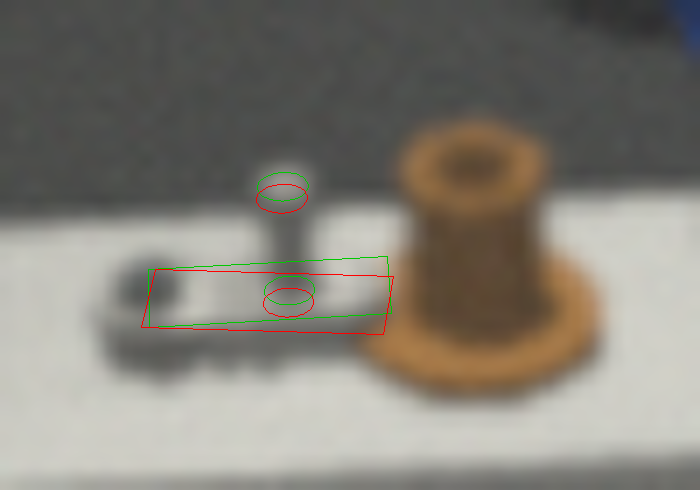

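The keeper matches its 1.75 rad stop: I measured its axis at 154.0° and the block's -x at 154.5°. One last flush check, then I hand in.

```bash
python3 - <<'E'
from fit import *
im=pickle.load(open("z_t.pkl","rb")); W=cloud(im); c=im["color"].astype(float)
M=np.zeros(W.shape[:2],bool); M[210:238,322:348]=1; M&=(c[...,0]-c[...,2]>40); f=W[M]; f=f[np.abs(f[:,2]-.066)<.006]
B=np.zeros_like(M); B[178:256,305:372]=1; B&=(c.min(2)>170)&(np.abs(W[...,2]-.06)<.005)
print(np.median(f[:,2])-np.median(W[B][:,2]))
s=monitor.get_state(); print(s["clock"],s["contact_force"],np.abs(s["qd"]).max())
manip.sign_off()
E
```

```text
0.005836346583619985
26.2333 [ 0.78730214  0.07790307 -0.70465037] 0.04169327560018347
the job is handed in; nothing more can be done
```

The bushing is pressed home in the block and the keeper is swung over its flange to the stop. The gripper is clear of everything, and I handed the job in at about 26 s. No verdict was reported.

**Bushing:** I took the orange bushing from the tray, centred it over the bore and pressed it in slowly. The force held steady, then climbed at the rubber feet's rate once the flange touched. I stopped at roughly 17–18 N on the block, below the 30 N limit. The last check put the flange top 5.8 mm above the block face, and earlier looks gave 6.1 and 6.5 mm. The flange is 6 mm thick, so it is flush within camera noise.

**Keeper:** I pushed the post with closed fingers at about 7 N or less. Partway round I lost contact with the post, backed off to look, and then finished the swing. The keeper now points at 154.0°, against 154.5° for the block's -x direction. The force rising without further movement also suggested the stop. A rougher estimate from the post's positions gave only 1.62–1.66 rad, just above the 1.6 rad limit. I trusted the keeper's measured direction and the overlay in the pictures instead, and both match 1.75 rad.

**Limits of the checks:** The two cameras disagreed by about 3 mm on the bore's position, so I finished the centring by feel. The flange's tilt against the block measured about 0.02 rad in each camera, close to the noise. I did not measure the other objects again at the end. The arm never pushed against any of them.

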